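# Change over the clay models at the banding wheel

### The job

Get the wheel ready for the next pupil: swap the clay clock tower on the banding wheel and the clay owl on the plaster batt, so that each stands upright, well centred, where the other one was, and set every glaze tub that is on the table upright in the grey tray. The two models are unfired clay: hold them upright with only a light grip (no more than 80 N, both fingers added up) and set them down softly, never dropping them. Leave the brush pot, the clay pack and the rolling pin where they are.

Things in the scene. Friction and masses are not known exactly. Their poses are not given: they have to be found in the camera images.
- wheel: Banding wheel (potter's turntable) of bare aluminium, fixed to the table with its brake on, so it does not turn: a round disc 180 mm across, its top face 80 mm above the table, on a narrow column with a 150 mm foot. Origin: on its axis, at table height. It may stand on either side of the table.
- batt: Plaster batt: a round off-white slab 180 mm across and 25 mm thick, fixed flat on the table, on the other side from the wheel. Origin: centre of its underside, at table height.
- tower_mid (a point): Clay clock tower, 130 mm tall, starts near the middle of the wheel. Point: on its axis, 65 mm above its underside; z up, x and y square to its faces. From the underside: 70 mm square foot to 12 mm, 44 mm square shaft to 70 mm, 54 mm square clock storey to 108 mm, stepped roof to 130 mm. Grip two opposite faces of the clock storey about 25 mm above this point.
- tower: The clock tower again; origin: centre of its underside. Unfired clay, 0.3 to 0.5 kg. It is crushed if the finger forces on it, added up, pass 80 N; 20 to 25 N a finger carries it (closing on it adds a knock of some 10 N). It is spoiled if dropped from over about 8 mm or pressed down with over 60 N: lower it slowly until it stands, then let go.
- owl_mid (a point): Clay owl, 120 mm tall, starts near the middle of the batt. Point: on its axis, 60 mm above its underside; z up, its face looks to -x. Round: foot 70 mm across to 10 mm, body a cylinder 58 mm across from 45 to 100 mm above the underside, rounded top with ear tufts. Grip the cylinder about 25 mm above this point, in any direction.
- owl: The owl again; origin: centre of its underside. Unfired clay, 0.25 to 0.5 kg, the same limits as the tower: 80 N of finger force added up, no drop over about 8 mm, 60 N in pressing down.
- tray: Grey plastic glaze tray fixed on the table beyond the tubs: open box, outside 150 mm along its x and 340 mm along its y, walls 5 mm, rim 30 mm above the table, inner floor 5 mm above it. Origin: centre of its underside, at table height; axes along its sides. Inside 140 x 330 mm: room for five tubs in a row along y.
- table: The grey work table, top at height 0, fixed.
- brushes: Bystander: white ceramic pot with brushes, 72 mm across, 190 mm tall with the brushes, beyond the work. Origin: centre of its underside. Leave it alone.
- claypack: Bystander: a soft-edged block of clay 100 x 140 x 80 mm, beyond the work. Origin: centre of its underside. Leave it alone.
- rollingpin: Bystander: wooden rolling pin lying along y beyond the tray, 44 mm thick, 290 mm long. Origin: under its middle. Leave it alone.
- tub0_mid (a point): White lidded glaze tub, a plain cylinder 50 mm across and 46 mm tall, about 0.12 kg; three to five of these identical tubs stand on the table in front of the robot, the others are absent. This point is its centre, 23 mm above its underside; z axis up.
- tub1_mid (a point): White lidded glaze tub, a plain cylinder 50 mm across and 46 mm tall, about 0.12 kg; three to five of these identical tubs stand on the table in front of the robot, the others are absent. This point is its centre, 23 mm above its underside; z axis up.
- tub2_mid (a point): White lidded glaze tub, a plain cylinder 50 mm across and 46 mm tall, about 0.12 kg; three to five of these identical tubs stand on the table in front of the robot, the others are absent. This point is its centre, 23 mm above its underside; z axis up.
- tub3_mid (a point): White lidded glaze tub, a plain cylinder 50 mm across and 46 mm tall, about 0.12 kg; three to five of these identical tubs stand on the table in front of the robot, the others are absent. This point is its centre, 23 mm above its underside; z axis up.
- tub4_mid (a point): White lidded glaze tub, a plain cylinder 50 mm across and 46 mm tall, about 0.12 kg; three to five of these identical tubs stand on the table in front of the robot, the others are absent. This point is its centre, 23 mm above its underside; z axis up.
Things that resemble listed ones, but are neither listed nor needed, are in the scene too. Leave any blue or yellow look-alike of the tower alone.

How it is judged:
By the outcome, as a careful person would: the job done as asked, in the order asked, and still so for the second after the job is handed in, with the robot touching nothing.
Of tub0, tub1, tub2, tub3, tub4 only 3 to 5 are there at a start; the rules pass over those that are not, and their reading is None.
At some moment in a run one of tub0, tub1, tub2, tub3, tub4 may be knocked a few centimetres aside while the robot is not near it.
It also fails if it takes over 208 s, if anything falls off the work surface, if the arm or the gripper's body presses on something with over 40 N, if the wrist force passes 120 N, or if a joint passes its speed limit or range.

### The arm

A 6-joint arm with a two-finger parallel gripper is mounted at the origin on the work surface. World frame = base frame: x ahead of the robot, y to its left, z up, the work surface at z = 0. Lengths are in m, angles in rad, forces in N, time in s.
With the tool pointing down it reaches from about 0.425 to 0.95 m from the base axis. Payload 14.7 kg.
Tool frame: the origin (TCP) lies midway between the tips of the shut fingers; the grasp point (between the pads) lies 19 mm behind it (env.grip_depth is the distance from the TCP to the grasp point, in m); z points along the fingers, y is the direction in which the jaws open and shut (so a half turn about z gives the same grasp; the last joint's range is limited). The gripper opens to 85 mm and grips with 20 to 120 N. Pads are 22 mm wide; open, the fingers measure 114 mm over their backs; the gripper's body (76 mm by 85 mm) begins 54 mm behind the grasp point. The pads swing forward as they close: fully open they stand 13 mm farther back than shut.
Start: joints at [1.277, 0.48, 1.596, -0, 1.065, -0.047], TCP at [0.159, 0.63, 0.231] pointing down, gripper open.
Joint ranges: [-2.75, 2.75], [-0.82, 2.05], [0.23, 2.67], [-1.56, 4.7], [0.09, 2.69], [-2.92, 2.92]. Speed limits (rad/s): [1.89, 1.89, 2.39, 3.01, 3.01, 3.01].

### API

Orientations are given as a rotation vector (axis times angle).
In Python, from station import env gives the robot as it stands. The module is installed in compiled form; this text tells all that it offers.
- The arm moves only by the tool apply_moves, never from a script. Its argument "series" is a list of rows, each a list of 4 numbers: the shift along the tool's x, y, z scaled (see below), then the turn about the tool's z scaled (see below). In form: [[x, y, z, twist], ...]. A call has exactly 8 rows; each row is the pose to reach, as a shift and turn from the pose commanded when the call began, along the tool's axes at that moment; what a row does not reach only later rows make up. The controller multiplies each number of a shift by 80 cm and each number of a turn by 0.5 rad. A row lasts 1/10 s, in which the tool goes at most 50 mm and 8.59 degrees, less where a joint would pass 70% of its speed; a pose out of reach is approached as far as the arm can. A call with a number of a shift or a turn outside -1 to 1 is refused whole. A call with a gripper value outside its range is refused whole. "hand" is the opening, from 0 (shut) to 1 (fully open), set as the call begins (left out, the last holds). The fingers move at their own pace and stop on an object; "squeeze" is the grip in N (left out, the last holds). Time passes only in rows, so rows that repeat a pose let the fingers close, or fill a call up. It gives the time, the measured TCP pose, the force and the opening at its end, in the units of the state.
- env.state(): the state, without advancing time (a new reading comes with each control period).
- env.get_image(name): name is "scene" or "top" or "wrist"; returns a dict with "image" (420x560x3 uint8, red, green, blue), "z_map" (420x560 float32, m along the optical axis (not along the pixel's ray), 0 where there is no reading), "fx", "fy", "cx", "cy" (pixels), "extrinsics" (4x4, takes a point from world to camera coordinates). Camera axes: x right, y down, z forward; pixel columns grow to the right and rows downward; lengths in m; the calibration is good to about 2 mm. A picture is of the moment at which its call begins.
- env.sign_off(): hands the job in, once; it reports no verdict.
The state is a dict: "t": time; "joint_positions": joint angles; "dq": joint speeds; "joint_efforts": joint torques, N m; "tool_pos": TCP position; "tool_rot": TCP orientation; "contact_force": force on the tool from outside, world axes, zero at the start; "ft_torque": the same for the moment, N m; "width": finger opening in m.
Only numpy, scipy, OpenCV 4.12 (cv2) and the standard library are available. Lean on these libraries where they do the work, as an engineer would, in place of code of your own. Each camera call takes 0.05 s, during which the arm holds its last target. There are 200 camera calls.

## Working session

There is one attempt and no reset: what is moved stays moved. The work goes in short steps, Python scripts to look and compute and a tool call to move; the robot and the scene stay as the last step left them, time stands still between calls to the robot, and variables do not carry over. Pictures are saved under pics/ and viewed, about 12 in all and at most 16, crops included, and the job is handed in when it is done.

Besides the shell and the picture viewer there is one more tool, called by a JSON object that holds its "api" and its "payload". apply_moves: Moves the arm, as the interface text tells. Shifts and turns lie within -1 to 1; 1 stands for 80 cm of shift or 0.5 rad of turn. Its arguments: {"type":"object","properties":{"series":{"type":"array","items":{"type":"array","items":{"type":"number"}}},"hand":{"type":"number"},"squeeze":{"type":"number"}},"required":["series"]}

```bash
mkdir -p pics; ls; python3 - <<'E'
from station import env
import cv2,numpy as np
s=env.state(); print(s, env.grip_depth)
for n in ("scene","top"):
    d=env.get_image(n); np.savez(f"pics/{n}0.npz",**d)
    cv2.imwrite(f"pics/{n}0.png",d["image"][:,:,::-1]); print(n,d["fx"],d["fy"],d["cx"],d["cy"],d["extrinsics"].round(4).tolist())
E
```

```text
pics
{'t': 0.0, 'joint_positions': array([ 1.27743640e+00,  4.80822514e-01,  1.59690218e+00, -3.14036178e-06,
        1.06510188e+00, -4.66090502e-02]), 'dq': array([ 2.99974123e-04,  9.49695960e-05,  1.50729558e-04,  1.29988538e-03,
       -2.34302095e-04, -6.75153643e-04]), 'joint_efforts': array([-3.11470621e-04, -9.50655484e+01, -4.30162489e+01, -1.41974883e-04,
        1.30392221e-02,  1.60466079e-04]), 'tool_pos': array([0.15862696, 0.62990241, 0.23066789]), 'tool_rot': array([-3.86585026e-01, -3.11750834e+00,  1.91090586e-03]), 'contact_force': array([0.69411816, 0.10009053, 0.00777035]), 'ft_torque': array([ 0.0320481 , -0.00498251, -0.02384444]), 'width': 0.08524745198098188} 0.0187
scene 419.64354533810814 419.64354533810814 271.58853927681906 207.81711345347486 [[0.1124, 0.9936, 0.0109, -0.0113], [0.8386, -0.0889, -0.5374, -0.3559], [-0.533, 0.0696, -0.8432, 1.4334], [0.0, 0.0, 0.0, 1.0]]
top 427.5772249820641 427.5772249820641 288.12607902452805 208.24887926922378 [[0.0297, -0.9995, -0.0116, -0.0375], [-0.9926, -0.0281, -0.1184, 0.4999], [0.118, 0.0151, -0.9929, 1.4113], [0.0, 0.0, 0.0, 1.0]]
```

View pics/scene0.png

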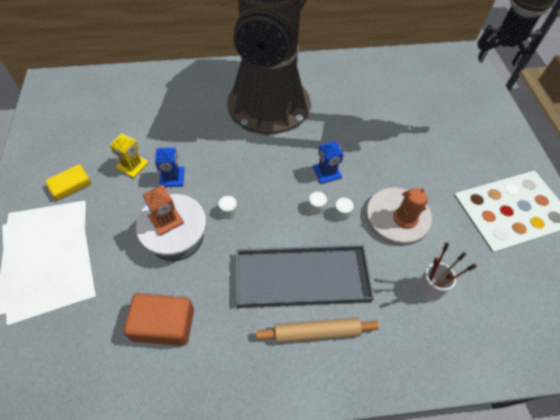

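View pics/top0.png

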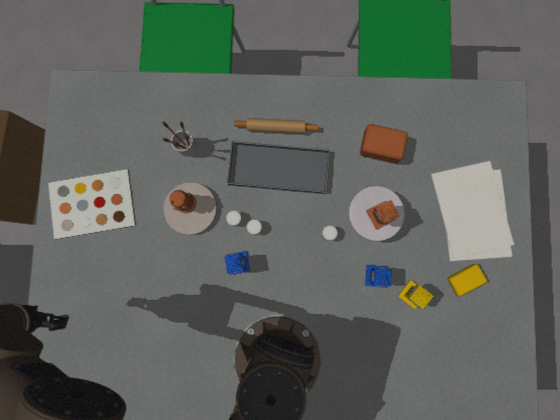

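The scene view shows three tubs (228,204), (318,200) and (344,205). The wheel with the red tower is at (171,220), and the batt with the owl at (400,213). The blue towers at (170,167) and (329,162), and the yellow one at (128,155), are look-alikes. The top view agrees: tower (383,215), owl (182,200), tubs (233,218), (253,227), (330,233).

```bash
cat > h.py <<'E'
import numpy as np, cv2
from station import env
from scipy.spatial.transform import Rotation as R
def cloud(d):
    E=d["extrinsics"]; z=d["z_map"].astype(float); v,u=np.mgrid[:z.shape[0],:z.shape[1]]
    P=np.stack([(u-d["cx"])/d["fx"]*z,(v-d["cy"])/d["fy"]*z,z],-1)
    W=(P-E[:3,3])@E[:3,:3]; W[z<=0]=np.nan
    return W
def ray(d,u,v,h):
    E=d["extrinsics"]; C=-E[:3,:3].T@E[:3,3]
    r=E[:3,:3].T@np.array([(u-d["cx"])/d["fx"],(v-d["cy"])/d["fy"],1]); return C+r*(h-C[2])/r[2]
def rowvals(tgt,yaw=None):
    """numbers for a move to world TCP tgt (and tool x-axis yaw) from present pose"""
    s=env.state(); Rm=R.from_rotvec(s["tool_rot"]).as_matrix()
    d=Rm.T@(np.array(tgt)-s["tool_pos"])/0.8
    return d.round(4)
def circ(p):
    A=np.c_[2*p,np.ones(len(p))]; c=np.linalg.lstsq(A,(p**2).sum(1),rcond=None)[0]
    return c[:2],np.sqrt(c[2]+c[:2]@c[:2])
E
python3 - <<'E'
from h import *
for n in ("scene","top"):
    d=dict(np.load(f"pics/{n}0.npz")); W=cloud(d); im=d["image"].astype(int); hsv=cv2.cvtColor(d["image"],cv2.COLOR_RGB2HSV)
    x,y,z=W[...,0],W[...,1],W[...,2]
    roi=(x>.35)&(x<1)&(abs(y)<.55)
    print(n,"table z",np.nanmedian(z[roi]))
    red=((hsv[...,0]<15)|(hsv[...,0]>170))&(hsv[...,1]>100)&roi
    white=(hsv[...,1]<70)&(hsv[...,2]>140)&roi
    def blobs(m,name,zlo):
        m=(m&(z>zlo)).astype(np.uint8); k,l,st,c=cv2.connectedComponentsWithStats(m)
        for i in range(1,k):
            if st[i,4]<40: continue
            p=W[l==i]; print(name,c[i].round(),st[i,4],"mean",p.mean(0).round(3),"min",p.min(0).round(3),"max",p.max(0).round(3))
    blobs(red,"red",.03); blobs(white,"white",.012)
    for nm,zl,zh,sy in(("wheel",.07,.09,-1),("batt",.017,.033,1)):
        m=white&(z>zl)&(z<zh)&(y*sy>.1)
        cs,_=cv2.findContours(m.astype(np.uint8),cv2.RETR_EXTERNAL,cv2.CHAIN_APPROX_NONE); c=max(cs,key=cv2.contourArea); h=cv2.convexHull(c)[:,0]
        p=np.array([ray(d,u,v,(zl+zh)/2)[:2] for u,v in h]); print(nm,len(h),circ(p), cv2.minEnclosingCircle(p.astype(np.float32)))
    for nm,zl,zh,sy in(("towerroof",.08+.09,.24,-1),("towerstorey",.08+.072,.08+.107,-1),("owlcyl",.025+.045,.025+.1,1),("owlall",.025+.02,.2,1)):
        p=W[red&(z>zl)&(z<zh)&(y*sy>.1)&(x<.75)][:,:2]
        print(nm,len(p),p.min(0).round(3),p.max(0).round(3),cv2.minAreaRect((p*1000).astype(np.float32)),circ(p))
    if n=="top":
        big=cv2.resize(d["image"][170:250,150:420],None,fx=2.9,fy=2.9,interpolation=cv2.INTER_CUBIC); cv2.imwrite("pics/crop1.png",big[:,:,::-1])
E
```

```text
scene table z 0.0005998372144288197
red [162. 210.] 929 mean [ 0.493 -0.315  0.148] min [ 0.45  -0.361  0.085] max [ 0.524 -0.276  0.213]
red [411. 208.] 811 mean [0.522 0.316 0.099] min [0.485 0.292 0.031] max [0.543 0.357 0.149]
red [435. 267.] 62 mean [0.695 0.322 0.106] min [0.681 0.299 0.038] max [0.707 0.336 0.17 ]
red [158. 319.] 2857 mean [ 0.737 -0.332  0.075] min [ 0.674 -0.409  0.03 ] max [ 0.787 -0.261  0.086]
red [369. 325.] 75 mean [0.791 0.154 0.032] min [0.784 0.134 0.03 ] max [0.798 0.174 0.036]
red [265. 333.] 90 mean [ 0.784 -0.093  0.032] min [ 0.776 -0.112  0.03 ] max [ 0.792 -0.071  0.038]
white [385. 200.] 754 mean [0.446 0.286 0.027] min [0.4   0.225 0.019] max [0.504 0.358 0.127]
white [318. 199.] 235 mean [0.435 0.091 0.045] min [0.408 0.067 0.013] max [0.458 0.115 0.052]
white [174. 227.] 2374 mean [ 0.503 -0.299  0.081] min [ 0.397 -0.395  0.068] max [ 0.576 -0.219  0.186]
white [228. 204.] 253 mean [ 0.423 -0.158  0.044] min [ 0.395 -0.184  0.013] max [ 0.445 -0.136  0.051]
white [344. 205.] 236 mean [0.462 0.16  0.045] min [0.436 0.136 0.015] max [0.486 
[... 2585 characters left out ...]
array([ 0.47944155, -0.31940547]), np.float64(0.021800224339987396))
towerstorey 45 [ 0.445 -0.345] [ 0.509 -0.287] ((480.1940002441406, -320.33306884765625), (56.55823516845703, 51.81853485107422), 26.197317123413086) (array([ 0.47815005, -0.31675426]), np.float64(0.028217509499392127))
owlcyl 99 [0.476 0.291] [0.725 0.354] ((601.6427001953125, 321.6705627441406), (250.7152862548828, 46.62055206298828), 4.355414867401123) (array([0.58614953, 0.4225675 ]), np.float64(0.14830807880919952))
owlall 420 [0.476 0.29 ] [0.745 0.374] ((609.9138793945312, 322.6280517578125), (266.57855224609375, 78.60436248779297), 7.808047771453857) (array([0.6058654 , 0.33359237]), np.float64(0.10480891584355556))
```

View pics/crop1.png

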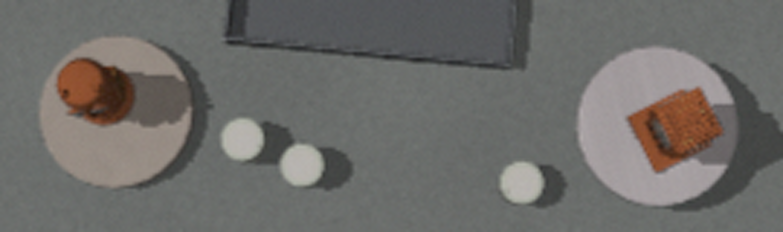

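Crop: the red tower is alone on the wheel at about (675,128), turned by about 28°. The owl on the batt is at about (95,90), and the three white tubs are at (242,139), (301,165) and (522,183). The terracotta tower on the disc is the one meant, since the look-alikes are blue or yellow. I'll go over the owl first and look with the wrist camera.

```bash
cat >> h.py <<'E'
def go(x,y,z,yaw_deg=None):
    """print the row numbers for TCP (x,y,z), jaw axis yaw in degrees"""
    s=env.state(); Rm=R.from_rotvec(s["tool_rot"]).as_matrix()
    d=Rm.T@(np.array([x,y,z])-s["tool_pos"])
    cur=np.degrees(np.arctan2(Rm[1,1],Rm[0,1])); t=0
    if yaw_deg is not None: t=-np.radians((yaw_deg-cur+90)%180-90)
    print("row",(d/.8).round(4),"twist",round(t/.5,3),"| dist",np.linalg.norm(d).round(3),"yaw now",cur.round(1),"tilt",np.degrees(np.arccos(-Rm[2,2])).round(2))
E
python3 - <<'E'
from h import *
go(.508,.319,.26)
d=dict(np.load("pics/scene0.npz"));
for n in("scene","top"):
    d=dict(np.load(f"pics/{n}0.npz")); E=d["extrinsics"]; print(n,"cam",-E[:3,:3].T@E[:3,3]); W=cloud(d)
    hsv=cv2.cvtColor(d["image"],cv2.COLOR_RGB2HSV); x,y,z=W[...,0],W[...,1],W[...,2]
    red=((hsv[...,0]<15)|(hsv[...,0]>170))&(hsv[...,1]>100)&(x>.4)&(x<.62)&(y>.2)&(y<.4)&(z>.07)&(z<.125)
    p=W[red][:,:2]; print(len(p),circ(p),p.min(0),p.max(0))
    # tray rim
    im=d["image"]; g=im.sum(2); m=((z>.022)&(z<.04)&(x>.5)&(x<.78)&(abs(y)<.24)&(hsv[...,2]<110)); p=W[m][:,:2]; print("tray rim",len(p),cv2.minAreaRect((p*1000).astype(np.float32)))
    m=((g<(210))&(x>.5)&(x<.78)&(y<.28)&(y>-.24)).astype(np.uint8); m=cv2.morphologyEx(m,cv2.MORPH_OPEN,np.ones((5,5)));cs,_=cv2.findContours(m,0,1); c=max(cs,key=cv2.contourArea)
    q=np.array([ray(d,u,v,.005)[:2] for u,v in c[:,0]])*1000; print("tray",cv2.minAreaRect(q.astype(np.float32)))
E
```

```text
row [-0.5184 -0.2703 -0.0363] twist 0.0 | dist 0.469 yaw now 75.9 tilt 0.07
scene cam [ 1.06372777 -0.12014026  1.01751514]
261 (array([0.50813332, 0.32476726]), np.float64(0.028171012880882255)) [0.48498963 0.29459558] [0.53795954 0.35662689]
tray rim 407 ((648.6907958984375, 41.65252685546875), (223.27474975585938, 407.08892822265625), 7.79124116897583)Traceback (most recent call last):
  File "<stdin>", line 11, in <module>
ValueError: max() iterable argument is empty
```

{"api": "apply_moves", "payload": {"series": [[-0.06, -0.03, -0.036, 0], [-0.12, -0.06, -0.036, 0], [-0.18, -0.09, -0.036, 0], [-0.24, -0.12, -0.036, 0], [-0.3, -0.15, -0.036, 0], [-0.36, -0.18, -0.036, 0], [-0.42, -0.21, -0.036, 0], [-0.47, -0.24, -0.036, 0]], "hand": 1, "squeeze": 24}}

```text
t: 0.9
tool_pos: [0.4571, 0.3702, 0.26]
tool_rot: [-0.387, -3.118, 0.0]
contact_force: [1.2, 0.9, -0.1]
width: 0.0852
```

{"api": "apply_moves", "payload": {"series": [[-0.04, -0.03, 0, 0], [-0.08, -0.04, 0, 0], [-0.08, -0.04, 0, 0], [-0.08, -0.04, 0, 0], [-0.08, -0.04, 0, 0], [-0.08, -0.04, 0, 0], [-0.08, -0.04, 0, 0], [-0.08, -0.04, 0, 0]]}}

```text
t: 1.7
tool_pos: [0.5096, 0.3256, 0.2602]
tool_rot: [-0.385, -3.118, -0.0]
contact_force: [-0.1, 0.0, -0.7]
width: 0.0855
```

```bash
python3 - <<'E'
from h import *
d=env.get_image("wrist"); np.savez("pics/wrist1.npz",**d); cv2.imwrite("pics/wrist1.png",d["image"][:,:,::-1])
s=env.state(); print(s["t"],s["tool_pos"],s["joint_positions"].round(3),s["contact_force"]); go(.508,.322,.26)
W=cloud(d); hsv=cv2.cvtColor(d["image"],cv2.COLOR_RGB2HSV); x,y,z=W[...,0],W[...,1],W[...,2]
E=d["extrinsics"]; print("cam",-E[:3,:3].T@E[:3,3])
red=((hsv[...,0]<15)|(hsv[...,0]>170))&(hsv[...,1]>100)&(x>.4)&(x<.62)&(y>.2)&(y<.4)
for a,b in((.07,.12),(.12,.16),(.03,.036)):
    p=W[red&(z>a)&(z<b)][:,:2]
    if len(p)>10: print(a,len(p),circ(p),p.min(0),p.max(0))
d=env.get_image("top"); np.savez("pics/top1.npz",**d)
E
```

```text
1.75 [0.50973929 0.32545216 0.26016756] [ 0.518  0.389  1.671 -0.     1.081 -0.807] [0.04832272 0.40892386 0.17483671]
row [ 0.0011 -0.0047  0.0002] twist 0.0 | dist 0.004 yaw now 75.9 tilt 0.0
cam [0.43368407 0.34407958 0.40192653]
0.07 347 (array([0.50964441, 0.32412933]), np.float64(0.030321684791045814)) [0.47482996 0.29440246] [0.52413041 0.35694817]
0.12 3471 (array([0.50581337, 0.32543199]), np.float64(0.019507041735631604)) [0.47762031 0.29674964] [0.534525   0.35358004]
0.03 192 (array([0.50945144, 0.32483669]), np.float64(0.03257613434506053)) [0.47556325 0.29619783] [0.51792743 0.35821874]
```

View pics/wrist1.png

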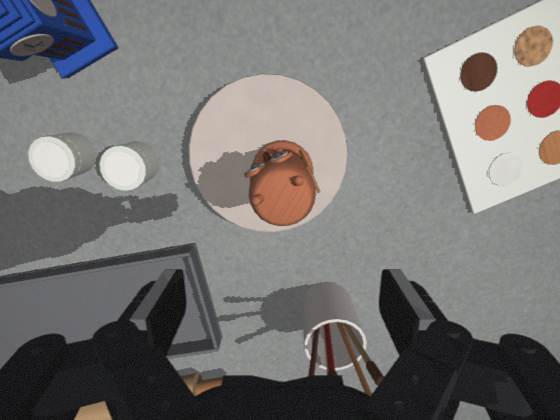

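Wrist view: owl at about (282,190) on the batt (268,152), brush pot at (333,330), tubs (52,158) and (125,167), tray at lower left. The circle fits agree on an owl axis of about (0.509, 0.3245), so I'll descend and grip.

{"api": "apply_moves", "payload": {"series": [[0, -0.0013, 0.03, 0], [0, -0.0013, 0.06, 0], [0, -0.0013, 0.1, 0], [0, -0.0013, 0.14, 0], [0, -0.0013, 0.17, 0], [0, -0.0013, 0.195, 0], [0, -0.0013, 0.211, 0], [0, -0.0013, 0.211, 0]], "hand": 0.85}}

```text
t: 2.6
tool_pos: [0.509, 0.3236, 0.0899]
tool_rot: [-0.386, -3.116, 0.002]
contact_force: [-0.0, 0.4, 0.5]
width: 0.0723
```

{"api": "apply_moves", "payload": {"series": [[0, 0, 0, 0], [0, 0, 0, 0], [0, 0, 0, 0], [0, 0, 0, 0], [0, 0, 0, 0], [0, 0, 0, 0], [0, 0, 0, 0], [0, 0, 0, 0]], "hand": 0.5}}

```text
t: 3.4
tool_pos: [0.5103, 0.3244, 0.0921]
tool_rot: [0.386, 3.117, 0.001]
contact_force: [-0.6, 2.4, 8.1]
width: 0.0572
```

```bash
python3 - <<'E'
from h import *
s=env.state(); print(s["t"],s["tool_pos"],s["width"],s["contact_force"]); go(.46,-.035,.16); go(.46,-.035,.066+.02)
d=dict(np.load("pics/top1.npz")); W=cloud(d); x,y,z=W[...,0],W[...,1],W[...,2]
g=d["image"].astype(int).sum(2)
m=(g<240)&(x>.48)&(x<.75)&(y<.26)&(y>-.2)&(z<.05); m=cv2.morphologyEx(m.astype(np.uint8),cv2.MORPH_OPEN,np.ones((5,5)))
cs,_=cv2.findContours(m,cv2.RETR_EXTERNAL,cv2.CHAIN_APPROX_NONE)
for c in cs:
    if cv2.contourArea(c)>500:
        q=np.array([ray(d,u,v,.005)[:2] for u,v in c[:,0]])*1000; print("tray",cv2.contourArea(c),cv2.minAreaRect(q.astype(np.float32)), cv2.boxPoints(cv2.minAreaRect(q.astype(np.float32))).round().tolist())
E
```

```text
3.4 [0.51033734 0.32438542 0.09210323] 0.05721524697924372 [-0.62713713  2.42494744  8.11355705]
row [-0.0488 -0.4509 -0.0853] twist 0.0 | dist 0.369 yaw now 75.9 tilt 0.08
row [-0.0487 -0.451   0.0072] twist 0.0 | dist 0.363 yaw now 75.9 tilt 0.08
```

{"api": "apply_moves", "payload": {"series": [[0, 0, -0.003, 0], [0, 0, -0.01, 0], [0, 0, -0.02, 0], [0, 0, -0.035, 0], [0, 0, -0.05, 0], [0, 0, -0.065, 0], [0, 0, -0.075, 0], [0, 0, -0.08, 0]]}}

```text
t: 4.2
tool_pos: [0.5102, 0.3243, 0.1566]
tool_rot: [0.387, 3.117, 0.001]
contact_force: [0.2, -1.3, -3.3]
width: 0.0575
```

```bash
python3 - <<'E'
from h import *
s=env.state(); print(s["t"],s["tool_pos"],s["width"],s["contact_force"]); go(.46,-.035,.16); 
d=env.get_image("scene"); np.savez("pics/scene2.npz",**d); cv2.imwrite("pics/scene2.png",d["image"][120:320,60:500,::-1])
E
```

```text
4.2 [0.51023458 0.3242726  0.15660984] 0.05751354236730015 [ 0.22301089 -1.3008909  -3.3272729 ]
row [-0.0488 -0.4508 -0.0046] twist 0.0 | dist 0.363 yaw now 75.9 tilt 0.08
```

View pics/scene2.png

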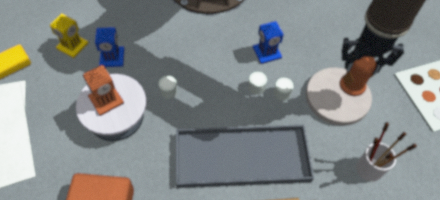

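The owl is held upright in the jaws at (355,78), the batt is empty, and the free spot in front of the tray is clear. I'll carry it to a temporary spot at (0.46, -0.035).

{"api": "apply_moves", "payload": {"series": [[-0.002, -0.015, -0.004, 0], [-0.005, -0.045, -0.004, 0], [-0.009, -0.085, -0.004, 0], [-0.013, -0.125, -0.004, 0], [-0.018, -0.165, -0.004, 0], [-0.022, -0.205, -0.004, 0], [-0.026, -0.24, -0.004, 0], [-0.03, -0.275, -0.004, 0]]}}

```text
t: 5.05
tool_pos: [0.4784, 0.1031, 0.1582]
tool_rot: [-0.387, -3.117, 0.001]
contact_force: [0.5, -0.4, -3.7]
width: 0.0576
```

{"api": "apply_moves", "payload": {"series": [[-0.003, -0.03, 0, 0], [-0.007, -0.065, 0, 0], [-0.011, -0.1, 0, 0], [-0.015, -0.13, 0, 0], [-0.017, -0.155, 0, 0], [-0.018, -0.17, 0, 0], [-0.019, -0.176, 0, 0], [-0.019, -0.176, 0, 0]]}}

```text
t: 5.85
tool_pos: [0.4596, -0.0357, 0.1585]
tool_rot: [-0.388, -3.117, -0.0]
contact_force: [-0.4, -0.1, -4.4]
width: 0.0575
```

{"api": "apply_moves", "payload": {"series": [[0, 0, 0.005, 0], [0, 0, 0.02, 0], [0, 0, 0.04, 0], [0, 0, 0.06, 0], [0, 0, 0.08, 0], [0, 0, 0.095, 0], [0, 0, 0.105, 0], [0, 0, 0.106, 0]]}}

```text
t: 6.65
tool_pos: [0.4592, -0.0348, 0.0728]
tool_rot: [-0.385, -3.116, -0.0]
contact_force: [0.4, -0.7, -4.1]
width: 0.0575
```

```bash
python3 - <<'E'
from h import *
s=env.state(); print(s["t"],s["tool_pos"],s["width"],s["contact_force"]); go(.46,-.035,.067)
E
```

```text
6.65 [ 0.45922824 -0.03477152  0.07278153] 0.057521739239036425 [ 0.36984363 -0.67959946 -4.14236133]
row [-0.001  -0.      0.0072] twist 0.0 | dist 0.006 yaw now 75.9 tilt 0.09
```

{"api": "apply_moves", "payload": {"series": [[0, 0, 0.001, 0], [0, 0, 0.002, 0], [0, 0, 0.003, 0], [0, 0, 0.004, 0], [0, 0, 0.005, 0], [0, 0, 0.0055, 0], [0, 0, 0.0055, 0], [0, 0, 0.0055, 0]]}}

```text
t: 7.45
tool_pos: [0.4597, -0.0354, 0.0693]
tool_rot: [-0.387, -3.118, -0.0]
contact_force: [-0.0, 0.2, -4.2]
width: 0.0573
```

{"api": "apply_moves", "payload": {"series": [[0, 0, 0.0005, 0], [0, 0, 0.0005, 0], [0, 0, 0.001, 0], [0, 0, 0.001, 0], [0, 0, 0.0015, 0], [0, 0, 0.0015, 0], [0, 0, 0.002, 0], [0, 0, 0.002, 0]]}}

```text
t: 8.25
tool_pos: [0.4597, -0.0354, 0.0677]
tool_rot: [-0.387, -3.118, 0.0]
contact_force: [1.1, -0.0, -4.6]
width: 0.0573
```

{"api": "apply_moves", "payload": {"series": [[0, 0, 0.0005, 0], [0, 0, 0.0005, 0], [0, 0, 0.001, 0], [0, 0, 0.001, 0], [0, 0, 0.0015, 0], [0, 0, 0.0015, 0], [0, 0, 0.002, 0], [0, 0, 0.002, 0]]}}

```text
t: 9.05
tool_pos: [0.46, -0.0352, 0.0669]
tool_rot: [0.387, 3.117, 0.0]
contact_force: [-3.3, 5.2, 21.1]
width: 0.0575
```

{"api": "apply_moves", "payload": {"series": [[0, 0, -0.0007, 0], [0, 0, -0.0007, 0], [0, 0, -0.0007, 0], [0, 0, -0.0007, 0], [0, 0, -0.0007, 0], [0, 0, -0.0007, 0], [0, 0, -0.0007, 0], [0, 0, -0.0007, 0]]}}

```text
t: 9.85
tool_pos: [0.46, -0.0353, 0.0669]
tool_rot: [0.387, 3.117, 0.0]
contact_force: [-2.0, 2.9, 9.3]
width: 0.0575
```

{"api": "apply_moves", "payload": {"series": [[0, 0, 0, 0], [0, 0, 0, 0], [0, 0, 0, 0], [0, 0, 0, 0], [0, 0, 0, 0], [0, 0, -0.01, 0], [0, 0, -0.03, 0], [0, 0, -0.06, 0]], "hand": 1}}

```text
t: 10.65
tool_pos: [0.4589, -0.0353, 0.1149]
tool_rot: [-0.386, -3.116, -0.0]
contact_force: [1.2, 0.7, 0.4]
width: 0.0852
```

{"api": "apply_moves", "payload": {"series": [[0, 0, -0.05, 0], [0, 0, -0.1, 0], [0, 0, -0.15, 0], [0, 0, -0.19, 0.2], [0, 0, -0.21, 0.4], [0, 0, -0.21, 0.6], [0, 0, -0.21, 0.8], [0, 0, -0.21, 0.8]]}}

```text
t: 11.45
tool_pos: [0.4595, -0.0354, 0.2833]
tool_rot: [1.001, 2.977, 0.0]
contact_force: [0.3, -1.0, 0.1]
width: 0.0849
```

```bash
python3 - <<'E'
from h import *
s=env.state(); print(s["t"],s["tool_pos"],s["width"],s["contact_force"]); go(.481,-.318,.32,28)
d=env.get_image("top"); np.savez("pics/top3.npz",**d); cv2.imwrite("pics/top3.png",d["image"][:,:,::-1])
E
```

```text
11.45 [ 0.45951012 -0.03537857  0.28331744] 0.08494998620133085 [ 0.2603049  -0.95752478  0.11685507]
row [-0.2349 -0.2653 -0.0458] twist 0.867 | dist 0.286 yaw now 52.8 tilt 0.04
```

{"api": "apply_moves", "payload": {"series": [[-0.04, -0.045, -0.046, 0.2], [-0.08, -0.09, -0.046, 0.4], [-0.12, -0.135, -0.046, 0.6], [-0.16, -0.18, -0.046, 0.75], [-0.2, -0.225, -0.046, 0.867], [-0.235, -0.265, -0.046, 0.867], [-0.235, -0.265, -0.046, 0.867], [-0.235, -0.265, -0.046, 0.867]]}}

```text
t: 12.3
tool_pos: [0.4815, -0.3185, 0.3189]
tool_rot: [-1.614, -2.694, -0.0]
contact_force: [-0.3, 0.7, -0.1]
width: 0.0852
```

```bash
python3 - <<'E'
from h import *
d=env.get_image("wrist"); np.savez("pics/wrist2.npz",**d); cv2.imwrite("pics/wrist2.png",d["image"][:,:,::-1])
s=env.state(); print(s["t"],s["tool_pos"],s["joint_positions"].round(3),s["contact_force"]); go(.481,-.318,.32,28)
W=cloud(d); hsv=cv2.cvtColor(d["image"],cv2.COLOR_RGB2HSV); x,y,z=W[...,0],W[...,1],W[...,2]
red=((hsv[...,0]<15)|(hsv[...,0]>170))&(hsv[...,1]>100)&(x>.4)&(x<.6)&(y<-.2)&(y>-.42)
for a,b in((.085,.1),(.145,.185),(.184,.192),(.19,.22),(.152,.187)):
    p=W[red&(z>a)&(z<b)][:,:2]
    if len(p)>10: print(a,b,len(p),cv2.minAreaRect((p*1000).astype(np.float32)))
print(np.histogram(z[red],bins=np.arange(.07,.225,.005)))
E
```

```text
12.35 [ 0.48156499 -0.31752969  0.31914027] [-0.636  0.3    1.656  0.     1.187 -1.128] [-0.58680828  0.01887372 -0.4154185 ]
row [-0.0002 -0.0009 -0.0011] twist 0.006 | dist 0.001 yaw now 28.2 tilt 0.07
0.085 0.1 896 ((470.104248046875, -300.3059997558594), (67.70249938964844, 23.059329986572266), 27.414318084716797)
0.145 0.185 169 ((464.35943603515625, -314.91241455078125), (71.53428649902344, 38.932674407958984), 75.10655975341797)
0.184 0.192 1508 ((480.4605407714844, -320.46533203125), (53.22212600708008, 53.42317581176758), 28.733007431030273)
0.19 0.22 3096 ((481.2550048828125, -320.6724548339844), (47.981468200683594, 48.21205139160156), 27.175796508789062)
0.152 0.187 466 ((480.7608642578125, -320.593505859375), (53.24203109741211, 53.76277160644531), 27.621139526367188)
(array([   0,    0,    0,   73,  801,   22,   25,   38,   22,   11,    2,
          0,    0,    0,    0,    0,   20,   17,   20,   18,   24,   24,
         46,  624, 1167, 1034,  636,  254,    5,    0]), array([0.07 , 0.075, 0.08 , 0.085, 0.09 , 0.095, 0.1  , 0.105, 0.11 ,
       0.115, 0.12 , 0.125, 0.13 , 0.135, 0.14 , 0.145, 0.15 , 0.155,
       0.16 , 0.165, 0.17 , 0.175, 0.18 , 0.185, 0.19 , 0.195, 0.2  ,
       0.205, 0.21 , 0.215, 0.22 ]))
```

View pics/wrist2.png

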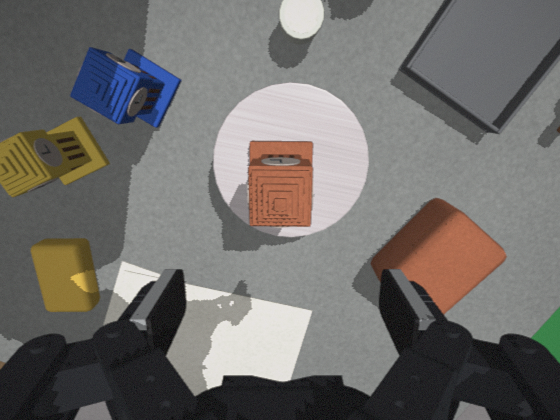

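The terracotta tower is at (281,195) on the wheel, square to the jaws. The blue and yellow towers are at the left, (120,85) and (40,160). The storey fit gives (0.481, -0.3206) at yaw 28°. I'll descend in two calls and grip.

```bash
python3 - <<'E'
from h import *
go(.481,-.3206,.151,28)
d=dict(np.load("pics/wrist2.npz")); W=cloud(d); hsv=cv2.cvtColor(d["image"],cv2.COLOR_RGB2HSV); x,y,z=W[...,0],W[...,1],W[...,2]
m=(z>.073)&(z<.095)&(abs(x-.488)<.12)&(abs(y+.308)<.12)
cs,_=cv2.findContours(m.astype(np.uint8),cv2.RETR_EXTERNAL,cv2.CHAIN_APPROX_NONE); c=max(cs,key=cv2.contourArea); h=cv2.convexHull(c)[:,0]
p=np.array([ray(d,u,v,.08)[:2] for u,v in h]); print("wheel",circ(p))
d=dict(np.load("pics/wrist1.npz")); W=cloud(d); x,y,z=W[...,0],W[...,1],W[...,2]
m=(z>.018)&(z<.034)&(abs(x-.493)<.12)&(abs(y-.313)<.12)
cs,_=cv2.findContours(m.astype(np.uint8),cv2.RETR_EXTERNAL,cv2.CHAIN_APPROX_NONE); c=max(cs,key=cv2.contourArea); h=cv2.convexHull(c)[:,0]
p=np.array([ray(d,u,v,.025)[:2] for u,v in h]); print("batt",circ(p))
E
```

```text
row [-0.0033 -0.0024  0.2102] twist 0.006 | dist 0.168 yaw now 28.2 tilt 0.07
wheel (array([ 0.48782285, -0.30892877]), np.float64(0.08873395123058199))
batt (array([0.49259223, 0.31291316]), np.float64(0.08872974070228984))
```

{"api": "apply_moves", "payload": {"series": [[0, -0.003, 0.03, 0], [0.002, -0.003, 0.06, 0], [0.002, -0.003, 0.1, 0], [0.002, -0.003, 0.13, 0], [0.002, -0.003, 0.15, 0], [0.002, -0.003, 0.16, 0], [0.002, -0.003, 0.16, 0], [0.002, -0.003, 0.16, 0]], "hand": 0.9}}

```text
t: 13.15
tool_pos: [0.4795, -0.3173, 0.1923]
tool_rot: [1.614, 2.695, -0.0]
contact_force: [-0.3, -0.1, -0.2]
width: 0.0771
```

```bash
python3 - <<'E'
from h import *
print(env.state()["tool_pos"]);go(.481,-.3206,.151,28)
E
```

```text
[ 0.4795291  -0.31726429  0.19229075]
row [-0.0045 -0.0004  0.0516] twist 0.006 | dist 0.041 yaw now 28.2 tilt 0.05
```

{"api": "apply_moves", "payload": {"series": [[-0.0045, -0.0004, 0.005, 0], [-0.0045, -0.0004, 0.012, 0], [-0.0045, -0.0004, 0.025, 0], [-0.0045, -0.0004, 0.038, 0], [-0.0045, -0.0004, 0.046, 0], [-0.0045, -0.0004, 0.051, 0], [-0.0045, -0.0004, 0.051, 0], [-0.0045, -0.0004, 0.051, 0]], "hand": 0.82}}

```text
t: 13.95
tool_pos: [0.4806, -0.321, 0.1507]
tool_rot: [1.616, 2.694, -0.0]
contact_force: [-0.6, 0.3, -0.1]
width: 0.0698
```

{"api": "apply_moves", "payload": {"series": [[0, 0, 0, 0], [0, 0, 0, 0], [0, 0, 0, 0], [0, 0, 0, 0], [0, 0, 0, 0], [0, 0, 0, 0], [0, 0, 0, 0], [0, 0, 0, 0]], "hand": 0.5}}

```text
t: 14.75
tool_pos: [0.4807, -0.3211, 0.1511]
tool_rot: [1.615, 2.694, -0.0]
contact_force: [-0.4, -0.1, 5.4]
width: 0.0537
```

{"api": "apply_moves", "payload": {"series": [[0, 0, -0.003, 0], [0, 0, -0.01, 0], [0, 0, -0.02, 0], [0, 0, -0.035, 0], [0, 0, -0.05, 0], [0, 0, -0.065, 0], [0, 0, -0.075, 0], [0, 0, -0.08, 0]]}}

```text
t: 15.55
tool_pos: [0.4808, -0.3212, 0.2159]
tool_rot: [1.615, 2.693, -0.0]
contact_force: [-0.5, -0.2, -3.3]
width: 0.0536
```

```bash
python3 - <<'E'
from h import *
s=env.state(); print(s["tool_pos"],s["width"],s["contact_force"]);go(.493,.313,.216,28); go(.493,.313,.216,75)
E
```

```text
[ 0.48084667 -0.32115407  0.21594131] 0.0536367351582962 [-0.45629871 -0.16325412 -3.34477411]
row [ 0.6921  0.3868 -0.0007] twist 0.004 | dist 0.634 yaw now 28.1 tilt 0.08
row [ 0.6921  0.3868 -0.0007] twist -1.637 | dist 0.634 yaw now 28.1 tilt 0.08
```

{"api": "apply_moves", "payload": {"series": [[0, 0, -0.01, 0], [0.01, 0.006, -0.03, 0], [0.03, 0.017, -0.05, 0], [0.06, 0.034, -0.065, 0], [0.09, 0.05, -0.075, 0], [0.125, 0.07, -0.075, 0], [0.16, 0.089, -0.075, 0], [0.195, 0.109, -0.075, 0]]}}

```text
t: 16.35
tool_pos: [0.4835, -0.1402, 0.2753]
tool_rot: [1.615, 2.694, 0.0]
contact_force: [-0.2, -0.3, -3.8]
width: 0.054
```

{"api": "apply_moves", "payload": {"series": [[0.035, 0.02, 0, 0], [0.07, 0.039, 0, 0], [0.105, 0.059, 0, 0], [0.14, 0.078, 0, 0], [0.175, 0.098, 0, 0], [0.21, 0.117, 0, 0], [0.245, 0.137, 0, 0], [0.28, 0.157, 0, 0]]}}

```text
t: 17.15
tool_pos: [0.4884, 0.1165, 0.2753]
tool_rot: [1.615, 2.695, 0.0]
contact_force: [0.8, -0.5, -4.8]
width: 0.0538
```

{"api": "apply_moves", "payload": {"series": [[0.035, 0.02, 0, 0], [0.07, 0.039, 0, 0], [0.105, 0.059, 0, 0], [0.14, 0.078, 0, 0], [0.17, 0.095, 0, 0], [0.195, 0.109, 0, 0], [0.21, 0.117, 0, 0], [0.217, 0.121, 0, 0]]}}

```text
t: 17.95
tool_pos: [0.4921, 0.3144, 0.2749]
tool_rot: [-1.614, -2.695, 0.0]
contact_force: [0.3, -1.2, -3.7]
width: 0.0539
```

```bash
python3 - <<'E'
from h import *
s=env.state(); print(s["tool_pos"],s["width"],s["contact_force"]);go(.493,.313,.101,28)
E
```

```text
[0.49213341 0.31443536 0.27487682] 0.05387935459000481 [ 0.2547221  -1.18144957 -3.69622007]
row [-2.100e-03  1.000e-04  2.173e-01] twist 0.006 | dist 0.174 yaw now 28.2 tilt 0.01
```

{"api": "apply_moves", "payload": {"series": [[-0.001, 0, 0.02, 0], [-0.002, 0, 0.05, 0], [-0.002, 0, 0.09, 0], [-0.002, 0, 0.13, 0], [-0.002, 0, 0.165, 0], [-0.002, 0, 0.195, 0], [-0.002, 0, 0.21, 0], [-0.002, 0, 0.216, 0]]}}

```text
t: 18.75
tool_pos: [0.4931, 0.3112, 0.1011]
tool_rot: [-1.616, -2.693, 0.002]
contact_force: [-1.0, -0.2, -2.9]
width: 0.0537
```

{"api": "apply_moves", "payload": {"series": [[0, 0, 0, 0], [0, 0, 0, 0], [0, 0, 0.0005, 0], [0, 0, 0.001, 0], [0, 0, 0.0015, 0], [0, 0, 0.002, 0], [0, 0, 0.0025, 0], [0, 0, 0.003, 0]]}}

```text
t: 19.55
tool_pos: [0.4936, 0.3119, 0.0994]
tool_rot: [-1.616, -2.694, 0.0]
contact_force: [0.1, 0.3, -3.5]
width: 0.0539
```

```bash
python3 - <<'E'
from h import *
s=env.state(); print(s["tool_pos"],s["width"],s["contact_force"]);go(.493,.313,.096,28)
E
```

```text
[0.49355864 0.31185403 0.09940359] 0.05392325563754069 [ 0.08567372  0.25978047 -3.48990617]
row [0.0016 0.0001 0.0043] twist 0.004 | dist 0.004 yaw now 28.1 tilt 0.0
```

{"api": "apply_moves", "payload": {"series": [[0.0008, 0, 0.0005, 0], [0.0015, 0, 0.001, 0], [0.0015, 0, 0.0015, 0], [0.0015, 0, 0.002, 0], [0.0015, 0, 0.0025, 0], [0.0015, 0, 0.0025, 0], [0.0015, 0, 0.0025, 0], [0.0015, 0, 0.0025, 0]]}}

```text
t: 20.35
tool_pos: [0.493, 0.3129, 0.0975]
tool_rot: [1.616, 2.694, 0.0]
contact_force: [-0.4, -0.5, -3.9]
width: 0.0539
```

{"api": "apply_moves", "payload": {"series": [[0, 0, 0.0003, 0], [0, 0, 0.0006, 0], [0, 0, 0.0009, 0], [0, 0, 0.001, 0], [0, 0, 0.001, 0], [0, 0, 0.001, 0], [0, 0, 0.001, 0], [0, 0, 0.001, 0]]}}

```text
t: 21.15
tool_pos: [0.493, 0.3129, 0.0967]
tool_rot: [1.616, 2.694, 0.0]
contact_force: [0.3, -0.2, -4.4]
width: 0.0537
```

{"api": "apply_moves", "payload": {"series": [[0, 0, 0.0003, 0], [0, 0, 0.0006, 0], [0, 0, 0.0009, 0], [0, 0, 0.001, 0], [0, 0, 0.001, 0], [0, 0, 0.001, 0], [0, 0, 0.001, 0], [0, 0, 0.001, 0]]}}

```text
t: 21.95
tool_pos: [0.493, 0.3129, 0.0961]
tool_rot: [1.616, 2.694, 0.0]
contact_force: [-2.6, -1.3, 5.9]
width: 0.054
```

{"api": "apply_moves", "payload": {"series": [[0, 0, 0, 0], [0, 0, 0, 0], [0, 0, 0, 0], [0, 0, 0, 0], [0, 0, 0, 0], [0, 0, -0.01, 0], [0, 0, -0.03, 0], [0, 0, -0.06, 0]], "hand": 1}}

```text
t: 22.75
tool_pos: [0.4924, 0.3125, 0.1439]
tool_rot: [-1.615, -2.693, 0.003]
contact_force: [-0.7, 0.7, 0.7]
width: 0.0854
```

{"api": "apply_moves", "payload": {"series": [[0, 0, -0.05, 0], [0, 0, -0.1, 0], [0, 0, -0.15, 0], [0, 0, -0.16, 0], [0, 0, -0.16, 0], [0, 0, -0.16, 0], [0, 0, -0.16, 0], [0, 0, -0.16, 0]]}}

```text
t: 23.55
tool_pos: [0.4925, 0.3126, 0.2705]
tool_rot: [-1.615, -2.693, 0.003]
contact_force: [0.1, 0.5, -1.0]
width: 0.0853
```

```bash
python3 - <<'E'
from h import *
d=env.get_image("wrist"); np.savez("pics/wrist3.npz",**d); cv2.imwrite("pics/wrist3.png",d["image"][:,:,::-1])
s=env.state(); print(s["t"],s["tool_pos"],s["contact_force"]); go(.46,-.035,.25)
W=cloud(d); hsv=cv2.cvtColor(d["image"],cv2.COLOR_RGB2HSV); x,y,z=W[...,0],W[...,1],W[...,2]
red=((hsv[...,0]<15)|(hsv[...,0]>170))&(hsv[...,1]>100)&(x>.4)&(x<.6)&(y>.2)&(y<.42)
for a,b in((.03,.045),(.127,.137),(.135,.16)):
    p=W[red&(z>a)&(z<b)][:,:2]
    if len(p)>10: print(a,b,len(p),cv2.minAreaRect((p*1000).astype(np.float32)))
E
```

```text
23.6 [0.49256464 0.31266211 0.2707101 ] [-0.09656061 -0.33535591  0.46046832]
row [-0.3642 -0.2406  0.0264] twist 0.0 | dist 0.35 yaw now 28.1 tilt 0.11
0.03 0.045 882 ((482.4038391113281, 333.81292724609375), (68.92306518554688, 23.45203971862793), 29.317411422729492)
0.127 0.137 1469 ((492.9177551269531, 313.50189208984375), (53.10709762573242, 53.206111907958984), 27.493955612182617)
0.135 0.16 2996 ((493.63348388671875, 313.515380859375), (47.65976333618164, 48.369041442871094), 26.810823440551758)
```

View pics/wrist3.png

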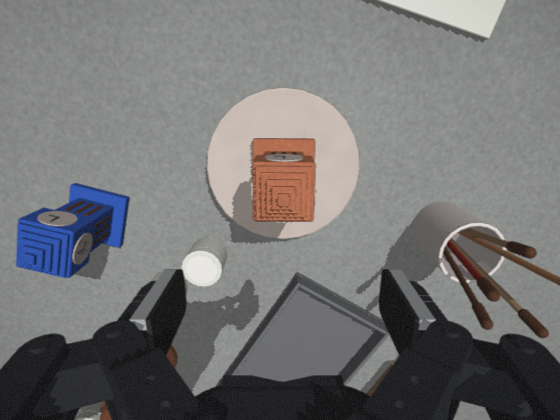

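The tower stands centred on the batt at (283,165). Its axis measures (0.493, 0.3135) against a batt centre of (0.493, 0.313). Next, the owl.

{"api": "apply_moves", "payload": {"series": [[-0.04, -0.026, 0.01, 0], [-0.09, -0.06, 0.026, 0], [-0.14, -0.093, 0.026, 0], [-0.19, -0.126, 0.026, 0], [-0.24, -0.16, 0.026, 0], [-0.29, -0.192, 0.026, 0], [-0.33, -0.22, 0.026, 0], [-0.364, -0.241, 0.026, 0]]}}

```text
t: 24.4
tool_pos: [0.4593, -0.0368, 0.2507]
tool_rot: [-1.617, -2.693, 0.001]
contact_force: [-0.3, 0.8, 0.1]
width: 0.085
```

{"api": "apply_moves", "payload": {"series": [[0, 0, 0, 0], [0, 0, 0, 0], [0, 0, 0, 0], [0, 0, 0, 0], [0, 0, 0, 0], [0, 0, 0, 0], [0, 0, 0, 0], [0, 0, 0, 0]]}}

```text
t: 25.2
tool_pos: [0.4601, -0.0346, 0.251]
tool_rot: [-1.615, -2.695, 0.0]
contact_force: [-0.3, 0.7, 0.4]
width: 0.0853
```

```bash
python3 - <<'E'
from h import *
d=env.get_image("wrist"); np.savez("pics/wrist4.npz",**d); cv2.imwrite("pics/wrist4.png",d["image"][:,:,::-1])
s=env.state(); print(s["t"],s["tool_pos"],s["contact_force"])
W=cloud(d); hsv=cv2.cvtColor(d["image"],cv2.COLOR_RGB2HSV); x,y,z=W[...,0],W[...,1],W[...,2]
red=((hsv[...,0]<15)|(hsv[...,0]>170))&(hsv[...,1]>100)&(abs(x-.46)<.08)&(abs(y+.035)<.08)
for a,b in((.045,.095),(.003,.012),(.095,.14)):
    p=W[red&(z>a)&(z<b)][:,:2]
    if len(p)>10: print(a,b,len(p),circ(p),p.min(0),p.max(0))
go(.46,-.035,.067)
d=env.get_image("top"); np.savez("pics/top4.npz",**d); W=cloud(d);hsv=cv2.cvtColor(d["image"],cv2.COLOR_RGB2HSV); x,y,z=W[...,0],W[...,1],W[...,2]
m=((hsv[...,1]<70)&(hsv[...,2]>140)&(x>.35)&(x<.55)&(abs(y)<.21)&(z>.03)&(z<.06)).astype(np.uint8)
k,l,st,c=cv2.connectedComponentsWithStats(m)
for i in range(1,k):
    if st[i,4]>40: p=W[l==i]; print(c[i].round(),st[i,4],p.mean(0).round(3))
E
```

```text
25.25 [ 0.46013161 -0.03466276  0.25106483] [ 0.87555704 -0.32909919 -0.09379476]
0.045 0.095 495 (array([ 0.46077273, -0.03577533]), np.float64(0.030776086807858993)) [ 0.42591964 -0.05788291] [ 0.47971165 -0.00194803]
0.003 0.012 231 (array([ 0.45943506, -0.03429091]), np.float64(0.031897659848135994)) [ 0.42572287 -0.03984946] [ 0.49021703 -0.00087999]
0.095 0.14 3156 (array([ 0.45710329, -0.03269123]), np.float64(0.019666863381428586)) [ 0.42757858 -0.0619686 ] [ 0.4862591  -0.00620289]
row [-0.0003 -0.0003  0.2301] twist 0.0 | dist 0.184 yaw now 28.1 tilt 0.0
[233. 218.] 161 [0.462 0.158 0.046]
[330. 233.] 157 [ 0.422 -0.164  0.047]
```

{"api": "apply_moves", "payload": {"series": [[0, 0, 0.03, 0], [0, 0, 0.065, 0], [0, 0, 0.105, 0], [0, 0, 0.145, 0], [0, 0, 0.18, 0], [0, 0, 0.21, 0], [0, 0, 0.225, 0], [0, 0, 0.23, 0]], "hand": 0.87}}

```text
t: 26.1
tool_pos: [0.4594, -0.0347, 0.0658]
tool_rot: [-1.615, -2.693, 0.001]
contact_force: [0.8, -0.1, 0.4]
width: 0.0742
```

{"api": "apply_moves", "payload": {"series": [[0, 0, 0, 0], [0, 0, 0, 0], [0, 0, 0, 0], [0, 0, 0, 0], [0, 0, 0, 0], [0, 0, 0, 0], [0, 0, 0, 0], [0, 0, 0, 0]], "hand": 0.5}}

```text
t: 26.9
tool_pos: [0.4603, -0.0348, 0.0672]
tool_rot: [1.616, 2.694, 0.0]
contact_force: [-0.7, -0.9, 4.1]
width: 0.057
```

```bash
python3 - <<'E'
from h import *
s=env.state(); print(s["t"],s["tool_pos"],s["width"],s["contact_force"])
go(.4879,-.3085,.067+.15)
E
```

```text
26.9 [ 0.46025144 -0.03480901  0.06723733] 0.05698910410410534 [-0.67488178 -0.88033335  4.0561291 ]
row [-0.3181 -0.1306 -0.1872] twist 0.0 | dist 0.313 yaw now 28.1 tilt 0.02
```

{"api": "apply_moves", "payload": {"series": [[0, 0, -0.005, 0], [0, 0, -0.02, 0], [0, 0, -0.045, 0], [0, 0, -0.075, 0], [0, 0, -0.11, 0], [0, 0, -0.145, 0], [0, 0, -0.175, 0], [0, 0, -0.187, 0]]}}

```text
t: 27.7
tool_pos: [0.4609, -0.0349, 0.2187]
tool_rot: [1.614, 2.692, 0.002]
contact_force: [0.3, -0.7, -3.6]
width: 0.0574
```

{"api": "apply_moves", "payload": {"series": [[-0.015, -0.006, 0, 0], [-0.04, -0.016, 0, 0], [-0.075, -0.031, 0, 0], [-0.11, -0.045, 0, 0], [-0.145, -0.06, 0, 0], [-0.18, -0.074, 0, 0], [-0.215, -0.088, 0, 0], [-0.25, -0.103, 0, 0]]}}

```text
t: 28.5
tool_pos: [0.4807, -0.2516, 0.2149]
tool_rot: [-1.615, -2.692, 0.0]
contact_force: [-0.1, -0.2, -4.3]
width: 0.0571
```

{"api": "apply_moves", "payload": {"series": [[-0.03, -0.012, 0, 0], [-0.05, -0.02, 0, 0], [-0.064, -0.026, 0, 0], [-0.068, -0.028, 0, 0], [-0.068, -0.028, 0, 0], [-0.068, -0.028, 0, 0], [-0.068, -0.028, 0, 0], [-0.068, -0.028, 0, 0]]}}

```text
t: 29.3
tool_pos: [0.4876, -0.3079, 0.2168]
tool_rot: [1.615, 2.695, 0.0]
contact_force: [0.8, 0.8, -4.2]
width: 0.0572
```

```bash
python3 - <<'E'
from h import *
s=env.state(); print(s["t"],s["tool_pos"],s["width"],s["contact_force"])
go(.488,-.3085,.147)
E
```

```text
29.3 [ 0.48759143 -0.30790058  0.21681681] 0.05720965022217908 [ 0.81509551  0.76076191 -4.21486741]
row [-0.0009  0.0001  0.0873] twist 0.0 | dist 0.07 yaw now 28.1 tilt 0.01
```

{"api": "apply_moves", "payload": {"series": [[-0.001, 0, 0.01, 0], [-0.001, 0, 0.025, 0], [-0.001, 0, 0.04, 0], [-0.001, 0, 0.055, 0], [-0.001, 0, 0.068, 0], [-0.001, 0, 0.077, 0], [-0.001, 0, 0.081, 0], [-0.001, 0, 0.082, 0]]}}

```text
t: 30.1
tool_pos: [0.4878, -0.3092, 0.1507]
tool_rot: [-1.615, -2.694, -0.0]
contact_force: [-0.2, -0.2, -3.3]
width: 0.0574
```

{"api": "apply_moves", "payload": {"series": [[0, 0, 0, 0], [0, 0, 0.0005, 0], [0, 0, 0.001, 0], [0, 0, 0.0015, 0], [0, 0, 0.002, 0], [0, 0, 0.0025, 0], [0, 0, 0.0025, 0], [0, 0, 0.0025, 0]]}}

```text
t: 30.9
tool_pos: [0.4878, -0.3092, 0.149]
tool_rot: [-1.616, -2.694, 0.0]
contact_force: [-0.3, -0.3, -4.0]
width: 0.0572
```

{"api": "apply_moves", "payload": {"series": [[0, 0, 0.0003, 0], [0, 0, 0.0006, 0], [0, 0, 0.0009, 0], [0, 0, 0.0012, 0], [0, 0, 0.0012, 0], [0, 0, 0.0012, 0], [0, 0, 0.0012, 0], [0, 0, 0.0012, 0]]}}

```text
t: 31.7
tool_pos: [0.4879, -0.3093, 0.1481]
tool_rot: [1.616, 2.694, -0.0]
contact_force: [-0.5, -0.0, -4.4]
width: 0.0571
```

{"api": "apply_moves", "payload": {"series": [[0, 0, 0.0003, 0], [0, 0, 0.0006, 0], [0, 0, 0.0009, 0], [0, 0, 0.001, 0], [0, 0, 0.001, 0], [0, 0, 0.001, 0], [0, 0, 0.001, 0], [0, 0, 0.001, 0]]}}

```text
t: 32.5
tool_pos: [0.4879, -0.3093, 0.1474]
tool_rot: [1.616, 2.694, -0.0]
contact_force: [-1.1, 0.9, -2.0]
width: 0.0571
```

Contact is just beginning, so I'll lower 0.4 mm more and then release.

{"api": "apply_moves", "payload": {"series": [[0, 0, 0.0003, 0], [0, 0, 0.0005, 0], [0, 0, 0.0005, 0], [0, 0, 0.0005, 0], [0, 0, 0.0005, 0], [0, 0, 0.0005, 0], [0, 0, 0.0005, 0], [0, 0, 0.0005, 0]]}}

```text
t: 33.3
tool_pos: [0.488, -0.3094, 0.1473]
tool_rot: [1.615, 2.694, -0.0]
contact_force: [-3.9, -0.0, 5.3]
width: 0.0576
```

{"api": "apply_moves", "payload": {"series": [[0, 0, 0, 0], [0, 0, 0, 0], [0, 0, 0, 0], [0, 0, 0, 0], [0, 0, 0, 0], [0, 0, -0.01, 0], [0, 0, -0.03, 0], [0, 0, -0.06, 0]], "hand": 1}}

```text
t: 34.1
tool_pos: [0.4873, -0.3089, 0.195]
tool_rot: [-1.615, -2.693, -0.0]
contact_force: [-0.5, 0.4, -0.1]
width: 0.0853
```

{"api": "apply_moves", "payload": {"series": [[0, 0, -0.05, 0], [0, 0, -0.1, 0], [0, 0, -0.14, 0], [0, 0, -0.14, 0], [0, 0, -0.14, 0], [0, 0, -0.14, 0], [0, 0, -0.14, 0], [0, 0, -0.14, 0]]}}

```text
t: 34.9
tool_pos: [0.4876, -0.309, 0.306]
tool_rot: [-1.615, -2.693, -0.0]
contact_force: [0.6, 0.2, -0.3]
width: 0.0854
```

```bash
python3 - <<'E'
from h import *
d=env.get_image("wrist"); np.savez("pics/wrist5.npz",**d); cv2.imwrite("pics/wrist5.png",d["image"][:,:,::-1])
s=env.state(); print(s["t"],s["tool_pos"],s["contact_force"])
W=cloud(d); hsv=cv2.cvtColor(d["image"],cv2.COLOR_RGB2HSV); x,y,z=W[...,0],W[...,1],W[...,2]
red=((hsv[...,0]<15)|(hsv[...,0]>170))&(hsv[...,1]>100)&(abs(x-.488)<.08)&(abs(y+.308)<.08)
for a,b in((.125,.175),(.083,.092)):
    p=W[red&(z>a)&(z<b)][:,:2]
    if len(p)>10: print(a,b,len(p),circ(p))
print("top z",np.nanmax(z[red]))
for n in("top","scene"):
    d=env.get_image(n); np.savez(f"pics/{n}5.npz",**d); W=cloud(d);hsv=cv2.cvtColor(d["image"],cv2.COLOR_RGB2HSV); x,y,z=W[...,0],W[...,1],W[...,2]
    cv2.imwrite(f"pics/{n}5.png",d["image"][:,:,::-1])
    m=((hsv[...,1]<70)&(hsv[...,2]>140)&(x>.3)&(x<.55)&(abs(y)<.21)&(z>.015)&(z<.06)).astype(np.uint8)
    k,l,st,c=cv2.connectedComponentsWithStats(m)
    for i in range(1,k):
        if st[i,4]>40:
            cs,_=cv2.findContours(((l==i)&(z>.04)).astype(np.uint8),0,1); q=max(cs,key=cv2.contourArea)[:,0]; q=np.array([ray(d,u,v,.046)[:2] for u,v in q]); print(n,c[i].round(),st[i,4],circ(q))
E
```

```text
34.95 [ 0.4876413  -0.30909026  0.30610929] [-0.06558018  0.62959352  0.10099916]
0.125 0.175 595 (array([ 0.48847024, -0.31000506]), np.float64(0.030348627107157678))
0.083 0.092 245 (array([ 0.48747942, -0.30917857]), np.float64(0.032119565408472224))
top z 0.38542108210255166
top [233. 218.] 165 (array([0.46204392, 0.15801047]), np.float64(0.022653598538447485))
top [254. 227.] 167 (array([0.43448004, 0.08839519]), np.float64(0.022746308767466684))
top [330. 233.] 175 (array([ 0.4216716 , -0.16289342]), np.float64(0.023018212364742583))
scene [318. 200.] 243 (array([0.43381423, 0.09024503]), np.float64(0.02423584444346667))
scene [228. 204.] 259 (array([ 0.42144626, -0.16044429]), np.float64(0.02422249837327101))
scene [344. 206.] 244 (array([0.46132638, 0.16005752]), np.float64(0.02413736125085281))
```

View pics/scene5.png

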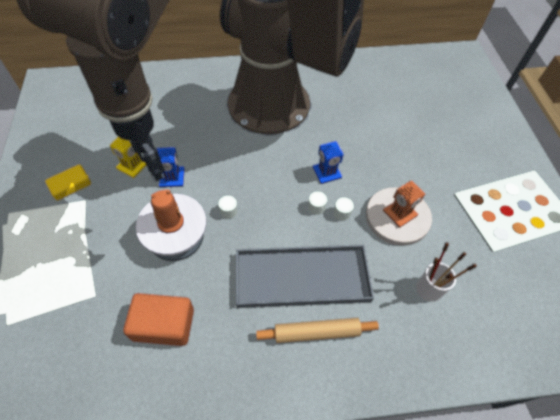

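The owl now stands on the wheel at (166,215), measured within 1 mm of the wheel centre, and the tower is on the batt at (403,203). The three tubs are unmoved at (228,204), (318,200) and (344,206). Now I'll locate the tray precisely.

```bash
python3 - <<'E'
from h import *
for n in("top","scene"):
    d=dict(np.load(f"pics/{n}5.npz")); W=cloud(d); x,y,z=W[...,0],W[...,1],W[...,2]; g=d["image"].max(2)
    roi=(x>.5)&(x<.75)&(y>-.17)&(y<.22)
    m=((g<95)&roi).astype(np.uint8); m=cv2.morphologyEx(m,cv2.MORPH_OPEN,np.ones((5,5)))
    cs,_=cv2.findContours(m,0,1); c=max(cs,key=cv2.contourArea)
    print(n,np.percentile(g[roi],[5,20,40,60,80]),cv2.contourArea(c),cv2.boundingRect(c))
    for h in(.005,.03):
        q=np.array([ray(d,u,v,h)[:2] for u,v in c[:,0]])*1000; r=cv2.minAreaRect(q.astype(np.float32)); print(h,r)
    f=roi&(z>.003)&(z<.007)&(g<95); p=W[f&(m>0)][:,:2]; print("floor mean",p.mean(0))
go(.4216,-.1617,.12)
E
```

```text
top [ 72. 106. 108. 116. 131.] 94.0 (231, 143, 7, 19)
0.005 ((695.8510131835938, 171.89932250976562), (64.47065734863281, 20.952835083007812), 2.513723134994507)
0.03 ((689.5772094726562, 168.17713928222656), (63.36290740966797, 20.592819213867188), 2.5137383937835693)
floor mean [0.64938373 0.15643316]
scene [ 79. 137. 144. 146. 177.] 198.0 (356, 247, 12, 32)
0.005 ((618.4913940429688, 180.6276397705078), (19.80258560180664, 90.6259765625), 86.20614624023438)
0.03 ((629.4848022460938, 173.20138549804688), (19.313648223876953, 88.38829803466797), 86.20614624023438)
floor mean [0.6471524  0.17645497]
row [0.2014 0.014  0.2332] twist 0.0 | dist 0.247 yaw now 28.1 tilt 0.05
```

```bash
python3 - <<'E'
from h import *
for n,T in(("top",112),("scene",125)):
    d=dict(np.load(f"pics/{n}0.npz")); W=cloud(d); x,y,z=W[...,0],W[...,1],W[...,2]; im=d["image"].astype(int)
    for nm,p in(("floor",(.62,.03)),("table",(.5,.0))):
        E=d["extrinsics"]; c=E[:3,:3]@[p[0],p[1],.005]+E[:3,3]; u,v=int(c[0]/c[2]*d["fx"]+d["cx"]),int(c[1]/c[2]*d["fy"]+d["cy"]); print(n,nm,u,v,im[v-2:v+3,u-2:u+3].reshape(-1,3).mean(0),z[v,u])
    roi=(x>.5)&(x<.75)&(y>-.2)&(y<.23)
    m=((im[...,1]-im[...,2]<-3)&roi).astype(np.uint8); m=cv2.morphologyEx(cv2.morphologyEx(m,cv2.MORPH_CLOSE,np.ones((5,5))),cv2.MORPH_OPEN,np.ones((7,7)))
    cs,_=cv2.findContours(m,0,1); c=max(cs,key=cv2.contourArea); print(cv2.contourArea(c),cv2.boundingRect(c))
    for h in(.005,.03):
        q=np.array([ray(d,u,v,h)[:2] for u,v in c[:,0]])*1000; r=cv2.minAreaRect(q.astype(np.float32)); print(h,r)
    rm=roi&(z>.024)&(z<.036)&(y>-.16)&(y<.2)&(x<.74); p=W[rm][:,:2]*1000; print("rim",len(p),cv2.minAreaRect(p.astype(np.float32)))
E
```

```text
top floor 273 174 [85.   86.84 89.68] 0.007346033142182057
top table 281 209 [109.04 112.   109.44] nan
957.5 (234, 154, 57, 32)
0.005 ((625.2385864257812, 71.56826782226562), (98.16744995117188, 198.87026977539062), 22.86353874206543)
0.03 ((620.177978515625, 69.56997680664062), (96.48066711425781, 195.45323181152344), 22.86349868774414)
rim 443 ((643.31884765625, 14.428115844726562), (339.8378601074219, 151.7572479248047), 86.2308578491211)
scene floor 305 268 [113.36 121.6  129.76] 0.0019867961653666703
scene table 287 229 [152.4  162.92 164.8 ] 0.0005780171005286797
13526.5 (218, 225, 167, 101)
0.005 ((626.623046875, 14.263717651367188), (249.6547393798828, 428.0544128417969), 0.18526774644851685)
0.03 ((637.4156494140625, 10.945083618164062), (243.490478515625, 417.48529052734375), 0.1852734535932541)
rim 879 ((641.200927734375, 18.302597045898438), (339.8096923828125, 152.66238403320312), 86.29938507080078)
```

{"api": "apply_moves", "payload": {"series": [[0.03, 0.002, 0, 0.2], [0.06, 0.004, 0, 0.4], [0.1, 0.006, 0.03, 0.6], [0.14, 0.01, 0.08, 0.8], [0.18, 0.012, 0.13, 1], [0.2014, 0.014, 0.18, 1], [0.2014, 0.014, 0.23, 1], [0.2014, 0.014, 0.233, 1]], "hand": 1, "squeeze": 35}}

```text
t: 35.85
tool_pos: [0.4193, -0.1603, 0.1173]
tool_rot: [-2.227, -2.207, 0.004]
contact_force: [0.8, -0.1, 0.1]
width: 0.0853
```

```bash
python3 - <<'E'
from h import *
s=env.state(); print(s["t"],s["tool_pos"],s["contact_force"])
d=env.get_image("wrist"); np.savez("pics/wrist6.npz",**d)
W=cloud(d); hsv=cv2.cvtColor(d["image"],cv2.COLOR_RGB2HSV); x,y,z=W[...,0],W[...,1],W[...,2]
m=((hsv[...,1]<70)&(hsv[...,2]>140)&(abs(x-.42)<.09)&(abs(y+.16)<.09)&(z>.038)&(z<.056)).astype(np.uint8)
k,l,st,c=cv2.connectedComponentsWithStats(m)
for i in range(1,k):
    if st[i,4]>100:
        q=max(cv2.findContours((l==i).astype(np.uint8),0,1)[0],key=cv2.contourArea)[:,0]; print(c[i],st[i,4],circ(np.array([ray(d,u,v,.046)[:2] for u,v in q])))
go(.4216,-.1617,.012)
E
```

```text
35.85 [ 0.41933388 -0.16033149  0.11728373] [ 0.8305415  -0.13127037  0.06566303]
[285.32939969 219.39481786] 3898 (array([ 0.42181527, -0.16079   ]), np.float64(0.024281592070232425))
row [-0.0009  0.0018  0.1338] twist 0.0 | dist 0.107 yaw now -0.5 tilt 0.25
```

{"api": "apply_moves", "payload": {"series": [[0, 0.001, 0.02, 0], [0, 0.001, 0.045, 0], [0, 0.001, 0.075, 0], [0, 0.001, 0.1, 0], [0, 0.001, 0.12, 0], [0, 0.001, 0.13, 0], [0, 0.001, 0.13, 0], [0, 0.001, 0.13, 0]], "hand": 0.85}}

```text
t: 36.7
tool_pos: [0.4235, -0.1624, 0.0175]
tool_rot: [2.231, 2.21, 0.001]
contact_force: [-0.3, 0.1, -0.3]
width: 0.0724
```

{"api": "apply_moves", "payload": {"series": [[0, 0, 0, 0], [0, 0, 0, 0], [0, 0, 0, 0], [0, 0, 0, 0], [0, 0, 0, 0], [0, 0, 0, 0], [0, 0, 0, 0], [0, 0, 0, 0]], "hand": 0.4}}

```text
t: 37.5
tool_pos: [0.4233, -0.1622, 0.0175]
tool_rot: [2.231, 2.21, 0.001]
contact_force: [-2.3, 0.1, 13.7]
width: 0.0494
```

{"api": "apply_moves", "payload": {"series": [[0, 0, -0.005, 0], [0, 0, -0.015, 0], [0, 0, -0.03, 0], [0, 0, -0.05, 0], [0, 0, -0.07, 0], [0, 0, -0.09, 0], [0, 0, -0.1, 0], [0, 0, -0.1, 0]]}}

```text
t: 38.3
tool_pos: [0.4233, -0.1621, 0.0977]
tool_rot: [2.231, 2.21, 0.001]
contact_force: [-0.3, -0.7, -1.6]
width: 0.0492
```

```bash
python3 - <<'E'
from h import *
s=env.state(); print(s["t"],s["tool_pos"],s["width"],s["contact_force"]); go(.6355,-.083,.095); go(.6355,-.083,.020)
E
```

```text
38.3 [ 0.42326499 -0.1621222   0.09765944] 0.049224492321782685 [-0.32045561 -0.69217146 -1.61648888]
row [0.1014 0.2643 0.0037] twist 0.0 | dist 0.227 yaw now -0.5 tilt 0.12
row [0.1015 0.2642 0.0975] twist 0.0 | dist 0.239 yaw now -0.5 tilt 0.12
```

{"api": "apply_moves", "payload": {"series": [[0.01, 0.025, 0, 0], [0.025, 0.065, 0, 0], [0.04, 0.105, 0, 0], [0.056, 0.145, 0, 0], [0.071, 0.185, 0, 0], [0.086, 0.225, 0, 0], [0.097, 0.252, 0, 0], [0.1015, 0.264, 0, 0]]}}

```text
t: 39.1
tool_pos: [0.636, -0.0817, 0.0954]
tool_rot: [-2.231, -2.212, 0.0]
contact_force: [-1.3, -0.6, -1.7]
width: 0.0494
```

{"api": "apply_moves", "payload": {"series": [[0, 0, 0.01, 0], [0, 0, 0.03, 0], [0, 0, 0.05, 0], [0, 0, 0.07, 0], [0, 0, 0.082, 0], [0, 0, 0.089, 0], [0, 0, 0.091, 0], [0, 0, 0.091, 0]]}}

```text
t: 39.9
tool_pos: [0.6348, -0.0827, 0.0238]
tool_rot: [2.232, 2.211, 0.0]
contact_force: [-0.6, -0.2, -1.7]
width: 0.0488
```

```bash
python3 - <<'E'
from h import *
s=env.state(); print(s["t"],s["tool_pos"],s["width"],s["contact_force"]); go(.6355,-.083,.0225)
E
```

```text
39.9 [ 0.63476465 -0.08274215  0.02375621] 0.048771675184411147 [-0.59716053 -0.1555545  -1.73554659]
row [-0.0003  0.0009  0.0016] twist 0.0 | dist 0.001 yaw now -0.5 tilt 0.01
```

{"api": "apply_moves", "payload": {"series": [[0, 0, 0.0008, 0], [0, 0, 0.0014, 0], [0, 0, 0.0014, 0], [0, 0, 0.0014, 0], [0, 0, 0.0014, 0], [0, 0, 0.0014, 0], [0, 0, 0.0014, 0], [0, 0, 0.0014, 0]]}}

```text
t: 40.7
tool_pos: [0.6347, -0.0827, 0.0226]
tool_rot: [2.232, 2.211, 0.0]
contact_force: [0.3, -0.2, 1.0]
width: 0.0487
```

{"api": "apply_moves", "payload": {"series": [[0, 0, 0, 0], [0, 0, 0, 0], [0, 0, 0, 0], [0, 0, 0, 0], [0, 0, 0, 0], [0, 0, -0.01, 0], [0, 0, -0.03, 0], [0, 0, -0.06, 0]], "hand": 0.85}}

```text
t: 41.5
tool_pos: [0.6341, -0.0826, 0.0713]
tool_rot: [-2.231, -2.21, 0.001]
contact_force: [0.6, -1.4, 0.4]
width: 0.0725
```

{"api": "apply_moves", "payload": {"series": [[0, 0, -0.04, 0], [0, 0, -0.08, 0], [0.03, -0.04, -0.08, 0], [0.07, -0.09, -0.08, 0], [0.11, -0.14, -0.08, 0], [0.15, -0.18, -0.08, 0], [0.19, -0.22, -0.08, 0], [0.215, -0.25, -0.08, 0]]}}

```text
t: 42.3
tool_pos: [0.4344, 0.0926, 0.1358]
tool_rot: [2.231, 2.211, 0.001]
contact_force: [1.1, -0.2, 0.1]
width: 0.0727
```

```bash
cat > tubs.py <<'E'
from h import *
def tubs():
    for n in("top","scene"):
        d=env.get_image(n); W=cloud(d);hsv=cv2.cvtColor(d["image"],cv2.COLOR_RGB2HSV); x,y,z=W[...,0],W[...,1],W[...,2]
        np.savez(f"pics/{n}_l.npz",**d); cv2.imwrite(f"pics/{n}_l.png",d["image"][:,:,::-1])
        m=((hsv[...,1]<70)&(hsv[...,2]>140)&(x>.3)&(x<.73)&(abs(y)<.21)&(z>.03)&(z<.065)).astype(np.uint8)
        k,l,st,c=cv2.connectedComponentsWithStats(m)
        for i in range(1,k):
            if st[i,4]>40:
                zz=np.nanpercentile(z[l==i],80); h=.051 if x[l==i].mean()>.56 else .046
                q=max(cv2.findContours(((l==i)&(z>.036)).astype(np.uint8),0,1)[0],key=cv2.contourArea)[:,0]; cc=circ(np.array([ray(d,u,v,h)[:2] for u,v in q])); print(n,c[i].round(),st[i,4],cc[0].round(4),cc[1].round(4),"ztop",zz.round(3))
E
python3 - <<'E'
from tubs import *
tubs(); s=env.state(); print(s["t"],s["tool_pos"],s["contact_force"]); go(.434,.0893,.12); go(.434,.0893,.016)
E
```

```text
top [307. 168.] 161 [ 0.6348 -0.0836] 0.0228 ztop 0.055
scene [318. 199.] 227 [0.434  0.0903] 0.0243 ztop 0.048
scene [344. 205.] 233 [0.4618 0.1597] 0.0245 ztop 0.048
scene [264. 271.] 311 [ 0.6352 -0.081 ] 0.0246 ztop 0.052
42.4 [0.43312183 0.09296363 0.13569145] [-0.05091349 -0.37200248  0.74899368]
row [-0.0046  0.0011  0.0196] twist 0.0 | dist 0.016 yaw now -0.4 tilt 0.05
row [-0.0046  0.0013  0.1496] twist 0.0 | dist 0.12 yaw now -0.4 tilt 0.05
```

First tub is in the tray at (0.635, -0.083), upright. Now the second.

{"api": "apply_moves", "payload": {"series": [[-0.0046, 0.0011, 0.005, 0], [-0.0046, 0.0011, 0.03, 0], [-0.0046, 0.0011, 0.065, 0], [-0.0046, 0.0011, 0.1, 0], [-0.0046, 0.0011, 0.13, 0], [-0.0046, 0.0011, 0.145, 0], [-0.0046, 0.0011, 0.148, 0], [-0.0046, 0.0011, 0.148, 0]]}}

```text
t: 43.2
tool_pos: [0.4379, 0.0869, 0.0161]
tool_rot: [2.233, 2.21, -0.0]
contact_force: [-0.4, -1.1, 0.6]
width: 0.0727
```

{"api": "apply_moves", "payload": {"series": [[0, 0, 0, 0], [0, 0, 0, 0], [0, 0, 0, 0], [0, 0, 0, 0], [0, 0, 0, 0], [0, 0, 0, 0], [0, 0, 0, 0], [0, 0, 0, 0]], "hand": 0.4}}

```text
t: 44.0
tool_pos: [0.4379, 0.0875, 0.0171]
tool_rot: [2.231, 2.21, 0.002]
contact_force: [0.0, -3.3, 5.1]
width: 0.0489
```

{"api": "apply_moves", "payload": {"series": [[0, 0, -0.005, 0], [0, 0, -0.015, 0], [0, 0, -0.03, 0], [0, 0, -0.05, 0], [0, 0, -0.07, 0], [0, 0, -0.09, 0], [0, 0, -0.1, 0], [0, 0, -0.1, 0]]}}

```text
t: 44.8
tool_pos: [0.4379, 0.0877, 0.0975]
tool_rot: [2.231, 2.21, 0.003]
contact_force: [0.7, 0.4, -0.9]
width: 0.0488
```

```bash
python3 - <<'E'
from h import *
s=env.state(); print(s["t"],s["tool_pos"],s["width"],s["contact_force"]); go(.642,.0165,.097); go(.642,.0165,.023)
E
```

```text
44.8 [0.43789351 0.08765568 0.09745604] 0.04882529021068491 [ 0.7014626   0.37610296 -0.86138374]
row [-0.0865  0.256   0.0012] twist 0.0 | dist 0.216 yaw now -0.5 tilt 0.14
row [-0.0866  0.2557  0.0937] twist 0.0 | dist 0.229 yaw now -0.5 tilt 0.14
```

{"api": "apply_moves", "payload": {"series": [[-0.009, 0.025, 0, 0], [-0.022, 0.065, 0, 0], [-0.035, 0.105, 0, 0], [-0.049, 0.145, 0, 0], [-0.062, 0.185, 0, 0], [-0.074, 0.22, 0, 0], [-0.082, 0.244, 0, 0], [-0.0866, 0.256, 0, 0]]}}

```text
t: 45.6
tool_pos: [0.6424, 0.0157, 0.0952]
tool_rot: [-2.232, -2.21, 0.0]
contact_force: [-0.5, 0.5, -1.1]
width: 0.049
```

{"api": "apply_moves", "payload": {"series": [[0, 0, 0.01, 0], [0, 0, 0.03, 0], [0, 0, 0.05, 0], [0, 0, 0.07, 0], [0, 0, 0.082, 0], [0, 0, 0.089, 0], [0, 0, 0.091, 0], [0, 0, 0.091, 0]]}}

```text
t: 46.4
tool_pos: [0.6414, 0.0163, 0.0234]
tool_rot: [2.232, 2.211, 0.0]
contact_force: [-0.6, -0.1, -0.7]
width: 0.049
```

```bash
python3 - <<'E'
from h import *
s=env.state(); print(s["t"],s["tool_pos"],s["width"],s["contact_force"]); go(.642,.0165,.0222)
E
```

```text
46.4 [0.64137015 0.01630248 0.02343054] 0.04904244180187305 [-0.63462167 -0.08338707 -0.65628293]
row [0.0003 0.0008 0.0015] twist 0.0 | dist 0.001 yaw now -0.5 tilt 0.01
```

{"api": "apply_moves", "payload": {"series": [[0, 0, 0.0008, 0], [0, 0, 0.0014, 0], [0, 0, 0.0014, 0], [0, 0, 0.0014, 0], [0, 0, 0.0014, 0], [0, 0, 0.0014, 0], [0, 0, 0.0014, 0], [0, 0, 0.0014, 0]]}}

```text
t: 47.2
tool_pos: [0.6412, 0.0164, 0.0222]
tool_rot: [-2.232, -2.211, 0.0]
contact_force: [0.9, -0.5, -2.0]
width: 0.0491
```

{"api": "apply_moves", "payload": {"series": [[0, 0, 0, 0], [0, 0, 0, 0], [0, 0, 0, 0], [0, 0, 0, 0], [0, 0, 0, 0], [0, 0, -0.01, 0], [0, 0, -0.03, 0], [0, 0, -0.06, 0]], "hand": 0.85}}

```text
t: 48.0
tool_pos: [0.6407, 0.0163, 0.0709]
tool_rot: [-2.231, -2.21, 0.002]
contact_force: [1.5, -0.5, -0.5]
width: 0.0727
```

{"api": "apply_moves", "payload": {"series": [[0, 0, -0.05, 0], [0, 0, -0.1, 0], [0, 0, -0.14, -0.2], [0, 0, -0.14, -0.4], [0, 0, -0.14, -0.6], [0, 0, -0.14, -0.8], [0, 0, -0.14, -1], [0, 0, -0.14, -1]]}}

```text
t: 48.8
tool_pos: [0.6414, 0.0163, 0.1837]
tool_rot: [1.612, 2.695, 0.001]
contact_force: [0.4, 0.3, 0.6]
width: 0.0726
```

{"api": "apply_moves", "payload": {"series": [[0, 0, 0, -0.25], [0, 0, 0, -0.5], [0, 0, 0, -0.75], [0, 0, 0, -1], [0, 0, 0, -1], [0, 0, 0, -1], [0, 0, 0, -1], [0, 0, 0, -1]]}}

```text
t: 49.6
tool_pos: [0.6413, 0.0163, 0.1824]
tool_rot: [0.903, 3.009, 0.0]
contact_force: [-1.3, -0.3, -0.4]
width: 0.0725
```

{"api": "apply_moves", "payload": {"series": [[0, 0, 0, -0.25], [0, 0, 0, -0.5], [0, 0, 0, -0.75], [0, 0, 0, -1], [0, 0, 0, -1], [0, 0, 0, -1], [0, 0, 0, -1], [0, 0, 0, -1]]}}

```text
t: 50.4
tool_pos: [0.6413, 0.0163, 0.1823]
tool_rot: [0.129, 3.139, -0.0]
contact_force: [-0.3, 0.1, -0.9]
width: 0.0728
```

{"api": "apply_moves", "payload": {"series": [[0, 0, 0, -0.25], [0, 0, 0, -0.5], [0, 0, 0, -0.75], [0, 0, 0, -1], [0, 0, 0, -1], [0, 0, 0, -1], [0, 0, 0, -1], [0, 0, 0, -1]]}}

```text
t: 51.2
tool_pos: [0.6412, 0.0163, 0.1823]
tool_rot: [0.651, -3.073, -0.0]
contact_force: [1.0, 0.5, 0.8]
width: 0.0724
```

{"api": "apply_moves", "payload": {"series": [[0, 0, 0, -0.25], [0, 0, 0, -0.5], [0, 0, 0, -0.75], [0, 0, 0, -1], [0, 0, 0, -1], [0, 0, 0, -1], [0, 0, 0, -1], [0, 0, 0, -1]]}}

```text
t: 52.0
tool_pos: [0.6413, 0.0163, 0.1823]
tool_rot: [-1.391, 2.817, -0.0]
contact_force: [-1.1, -0.0, 0.1]
width: 0.0725
```

```bash
python3 - <<'E'
from tubs import *
tubs(); s=env.state(); print(s["t"],s["tool_pos"],s["joint_positions"].round(2),s["contact_force"]); go(.4618,.159,.13,150)
E
```

```text
top [307. 168.] 145 [ 0.6368 -0.0832] 0.0215 ztop 0.054
scene [346. 206.] 178 [0.464  0.1637] 0.0219 ztop 0.048
scene [304. 269.] 305 [0.6413 0.0196] 0.0245 ztop 0.053
scene [264. 271.] 299 [ 0.6355 -0.0806] 0.0241 ztop 0.053
52.1 [0.64129058 0.01629679 0.18225212] [-0.02  0.52  1.67 -0.    0.96 -2.51] [ 0.9638392  -0.73455165  0.61861517]
row [-0.0056  0.2866  0.0653] twist -0.257 | dist 0.235 yaw now 142.6 tilt 0.0
```

{"api": "apply_moves", "payload": {"series": [[0, 0.04, 0, 0], [-0.002, 0.09, 0.02, 0], [-0.003, 0.14, 0.04, 0], [-0.004, 0.19, 0.06, 0], [-0.005, 0.24, 0.065, 0], [-0.006, 0.275, 0.065, 0], [-0.006, 0.286, 0.065, 0], [-0.006, 0.286, 0.065, 0]], "hand": 0.9}}

```text
t: 52.9
tool_pos: [0.4617, 0.1594, 0.1305]
tool_rot: [-1.396, 2.814, -0.0]
contact_force: [0.2, -0.1, -0.2]
width: 0.0772
```

```bash
python3 - <<'E'
from tubs import *
tubs(); s=env.state(); print(s["t"],s["tool_pos"],s["joint_positions"].round(2),s["contact_force"])
d=env.get_image("wrist"); np.savez("pics/wrist7.npz",**d); cv2.imwrite("pics/wrist7.png",d["image"][:,:,::-1])
W=cloud(d); hsv=cv2.cvtColor(d["image"],cv2.COLOR_RGB2HSV); x,y,z=W[...,0],W[...,1],W[...,2]
m=((hsv[...,1]<70)&(hsv[...,2]>140)&(abs(x-.46)<.12)&(y<.22)&(z>.038)&(z<.056)).astype(np.uint8)
k,l,st,c=cv2.connectedComponentsWithStats(m)
for i in range(1,k):
    if st[i,4]>100:
        q=max(cv2.findContours((l==i).astype(np.uint8),0,1)[0],key=cv2.contourArea)[:,0]; print(c[i],st[i,4],circ(np.array([ray(d,u,v,.046)[:2] for u,v in q])))
go(.4618,.159,.016)
E
```

```text
top [277. 165.] 159 [0.6418 0.0175] 0.0227 ztop 0.054
top [307. 168.] 163 [ 0.6348 -0.0836] 0.0228 ztop 0.054
scene [344. 205.] 228 [0.4621 0.1598] 0.0243 ztop 0.048
scene [264. 271.] 312 [ 0.6352 -0.0811] 0.0246 ztop 0.053
scene [304. 269.] 306 [0.6413 0.0195] 0.0245 ztop 0.053
53.0 [0.46334696 0.15866482 0.1305646 ] [ 0.27  0.4   2.06 -0.    0.68 -2.22] [-0.48627694 -1.13057196  0.21894954]
[285.93851039 211.59180139] 3464 (array([0.46125897, 0.15861548]), np.float64(0.023997703556774278))
row [0.0008 0.0022 0.1431] twist 0.0 | dist 0.115 yaw now 142.7 tilt 0.07
```

View pics/wrist7.png

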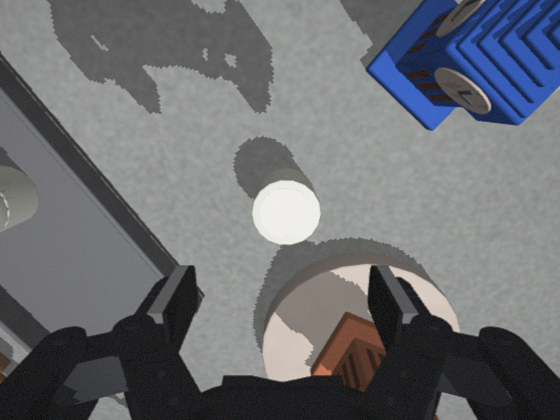

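The third tub is centred at (286,212). The blue look-alike at the upper right and the batt with the tower at the bottom are clear of the fingers. Descending.

{"api": "apply_moves", "payload": {"series": [[0, 0.001, 0.015, 0], [0, 0.001, 0.04, 0], [0, 0.001, 0.07, 0], [0, 0.001, 0.1, 0], [0, 0.001, 0.125, 0], [0, 0.001, 0.138, 0], [0, 0.001, 0.142, 0], [0, 0.001, 0.142, 0]], "hand": 0.87}}

```text
t: 53.85
tool_pos: [0.4616, 0.159, 0.0164]
tool_rot: [1.393, -2.815, -0.0]
contact_force: [0.7, -0.5, 0.2]
width: 0.0742
```

{"api": "apply_moves", "payload": {"series": [[0, 0, 0, 0], [0, 0, 0, 0], [0, 0, 0, 0], [0, 0, 0, 0], [0, 0, 0, 0], [0, 0, 0, 0], [0, 0, 0, 0], [0, 0, 0, 0]], "hand": 0.4}}

```text
t: 54.65
tool_pos: [0.4621, 0.1594, 0.0176]
tool_rot: [-1.394, 2.814, -0.001]
contact_force: [-0.3, -1.2, 5.5]
width: 0.0495
```

{"api": "apply_moves", "payload": {"series": [[0, 0, -0.005, 0], [0, 0, -0.015, 0], [0, 0, -0.03, 0], [0, 0, -0.05, 0], [0, 0, -0.07, 0], [0, 0, -0.09, 0], [0, 0, -0.1, 0], [0, 0, -0.1, 0]]}}

```text
t: 55.45
tool_pos: [0.4623, 0.1595, 0.0981]
tool_rot: [-1.393, 2.813, -0.001]
contact_force: [-0.2, 0.2, -1.9]
width: 0.0488
```

```bash
python3 - <<'E'
from h import *
s=env.state(); print(s["t"],s["tool_pos"],s["width"],s["contact_force"]); go(.6485,.116,.097); go(.6485,.116,.023)
E
```

```text
55.45 [0.46233611 0.15952488 0.09814824] 0.0487801709241289 [-0.20033563  0.19878462 -1.89962287]
row [-0.0977 -0.2181  0.002 ] twist 0.0 | dist 0.191 yaw now 142.7 tilt 0.15
row [-0.0976 -0.2179  0.0945] twist 0.0 | dist 0.205 yaw now 142.7 tilt 0.15
```

{"api": "apply_moves", "payload": {"series": [[-0.01, -0.022, 0, 0], [-0.025, -0.056, 0, 0], [-0.04, -0.09, 0, 0], [-0.056, -0.125, 0, 0], [-0.072, -0.16, 0, 0], [-0.085, -0.19, 0, 0], [-0.093, -0.208, 0, 0], [-0.0977, -0.218, 0, 0]]}}

```text
t: 56.25
tool_pos: [0.6484, 0.1152, 0.0957]
tool_rot: [1.393, -2.815, -0.0]
contact_force: [-0.6, 0.1, -1.6]
width: 0.0492
```

{"api": "apply_moves", "payload": {"series": [[0, 0, 0.01, 0], [0, 0, 0.03, 0], [0, 0, 0.05, 0], [0, 0, 0.07, 0], [0, 0, 0.082, 0], [0, 0, 0.089, 0], [0, 0, 0.091, 0], [0, 0, 0.091, 0]]}}

```text
t: 57.05
tool_pos: [0.6477, 0.1158, 0.0239]
tool_rot: [-1.394, 2.815, -0.0]
contact_force: [-0.3, 0.8, -1.4]
width: 0.0486
```

```bash
python3 - <<'E'
from h import *
s=env.state(); print(s["t"],s["tool_pos"],s["width"],s["contact_force"]); go(.6485,.116,.0226)
E
```

```text
57.05 [0.64774942 0.11577859 0.02388307] 0.04862046251165038 [-0.3172382   0.77173157 -1.37879847]
row [-0.0008 -0.0006  0.0016] twist 0.0 | dist 0.002 yaw now 142.7 tilt 0.01
```

{"api": "apply_moves", "payload": {"series": [[0, 0, 0.0008, 0], [0, 0, 0.0014, 0], [0, 0, 0.0014, 0], [0, 0, 0.0014, 0], [0, 0, 0.0014, 0], [0, 0, 0.0014, 0], [0, 0, 0.0014, 0], [0, 0, 0.0014, 0]]}}

```text
t: 57.85
tool_pos: [0.6476, 0.1158, 0.0228]
tool_rot: [-1.394, 2.815, -0.0]
contact_force: [-0.6, 0.4, -1.3]
width: 0.0489
```

{"api": "apply_moves", "payload": {"series": [[0, 0, 0, 0], [0, 0, 0, 0], [0, 0, 0, 0], [0, 0, 0, 0], [0, 0, 0, 0], [0, 0, -0.01, 0], [0, 0, -0.03, 0], [0, 0, -0.06, 0]], "hand": 0.85}}

```text
t: 58.65
tool_pos: [0.647, 0.1157, 0.0714]
tool_rot: [1.394, -2.814, -0.001]
contact_force: [-0.1, 0.9, 0.4]
width: 0.0726
```

{"api": "apply_moves", "payload": {"series": [[0, 0, -0.05, 0], [0, 0, -0.1, 0], [0, 0, -0.15, 0], [0, 0, -0.2, 0], [0.03, 0.04, -0.24, 0], [0.06, 0.08, -0.24, 0], [0.09, 0.12, -0.24, 0], [0.12, 0.16, -0.24, 0]]}}

```text
t: 59.45
tool_pos: [0.486, 0.1169, 0.2643]
tool_rot: [-1.393, 2.814, -0.001]
contact_force: [-0.3, 0.9, 0.6]
width: 0.0724
```

{"api": "apply_moves", "payload": {"series": [[0.03, 0.02, 0, 0], [0.06, 0.02, 0, 0], [0.06, 0.02, 0, 0], [0.06, 0.02, 0, 0], [0.06, 0.02, 0, 0], [0.06, 0.02, 0, 0], [0.06, 0.02, 0, 0], [0.06, 0.02, 0, 0]]}}

```text
t: 60.25
tool_pos: [0.446, 0.0887, 0.2626]
tool_rot: [1.394, -2.815, -0.0]
contact_force: [-0.2, -0.3, 0.1]
width: 0.0727
```

```bash
python3 - <<'E'
from tubs import *
tubs(); s=env.state(); print(s["t"],s["tool_pos"],s["contact_force"])
for n in("scene_l","top_l"):
    d=dict(np.load(f"pics/{n}.npz")); W=cloud(d); hsv=cv2.cvtColor(d["image"],cv2.COLOR_RGB2HSV); x,y,z=W[...,0],W[...,1],W[...,2]
    red=((hsv[...,0]<15)|(hsv[...,0]>170))&(hsv[...,1]>100)
    p=W[red&(abs(x-.493)<.1)&(abs(y-.313)<.1)&(z>.025+.09)&(z<.17)]; print(n,"tower",len(p),cv2.minAreaRect((p[:,:2]*1000).astype(np.float32)),p[:,2].max() if len(p) else 0)
    p=W[red&(abs(x-.488)<.1)&(abs(y+.3085)<.1)&(z>.125)&(z<.175)]; print("owl",len(p),circ(p[:,:2]))
a=cv2.imread("pics/scene_l.png")[100:360,30:530]; b=cv2.imread("pics/top_l.png")[90:330,30:530]; cv2.imwrite("pics/final.png",np.vstack([a,b]))
E
```

```text
top [248. 162.] 136 [0.6504 0.1152] 0.021 ztop 0.054
top [277. 166.] 159 [0.6417 0.0175] 0.0226 ztop 0.054
top [307. 168.] 160 [ 0.6346 -0.0834] 0.0227 ztop 0.054
scene [342. 267.] 299 [0.6471 0.1158] 0.0244 ztop 0.053
scene [264. 271.] 311 [ 0.6352 -0.0809] 0.0246 ztop 0.053
scene [304. 269.] 303 [0.6412 0.0196] 0.0244 ztop 0.052
60.35 [0.44584626 0.08858892 0.26257729] [ 0.11290559  0.77753379 -0.37068771]
scene_l tower 371 ((494.2607421875, 313.4757080078125), (50.07366943359375, 52.31068420410156), 28.10232925415039) 0.15923357308624872
owl 262 (array([ 0.48534433, -0.30794672]), np.float64(0.0287472491344836))
top_l tower 157 ((491.59490966796875, 317.4376525878906), (55.59685516357422, 40.84999084472656), 27.33144187927246) 0.1577043062161215
owl 58 (array([ 0.48626985, -0.30591541]), np.float64(0.02550020268036957))
```

View pics/final.png

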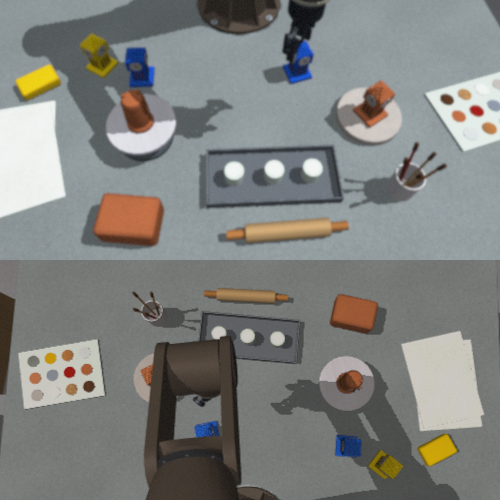

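All three tubs stand in the tray at (233,171), (274,170) and (312,168). The owl is on the wheel, the tower is on the batt, the bystanders look unmoved and no tub is left on the table. Handing in.

```bash
python3 - <<'E'
from station import env
print(env.sign_off(), env.state()["t"])
E
```

```text
the job is handed in; nothing more can be done
the job is handed in; nothing more can be done
```

The job is handed in at about 60 s of robot time. The clock tower and the owl have changed places, by way of a temporary spot on the table for the owl. All three glaze tubs that were on the table stand upright in the grey tray.

- **Tower:** close-up readings put it within 1 mm of the batt's centre.
- **Owl:** close-up readings put it within about 1 mm of the wheel's centre. The final, more distant camera views differed from that by 2–3 mm (wheel centre (0.488, -0.3085); fits (0.485, -0.308) and (0.486, -0.306)). Those views showed only part of the owl.
- **Tubs:** they measure (0.635, -0.083), (0.641, 0.018) and (0.648, 0.116), with their tops level at about 5 cm.
- **Handling:** I set the grip to 24 N for the clay models. The highest setting-down force reported was about 21 N, on the owl at the temporary spot.
- **Surroundings:** the brush pot, clay pack, rolling pin and coloured look-alikes look untouched in the last picture. The robot was clear of everything, and I saw no tub knocked aside.

None of the checks failed.

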